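# Show the lobster boat's bottom to the magnifier

### The job

Swing the brass magnifier forward on its pivot as far as it will go, then lift the little lobster boat out of its cradle by its wheelhouse and hold it up on the robot's side of the lens for a colleague who looks through from across the desk to check the brass fitting in its starboard bottom. The boat should be broadside to the lens with its starboard side towards the glass, level from bow to stern, heeled 30 degrees so that the keel turns towards the glass, with the fitting on the lens's centre line and 100 mm from the lens. Finish while holding it there, still and clear of the magnifier, and leave everything else on the desk where it is.

Things in the scene. Friction and masses are not known exactly. Their poses are not given: they have to be found in the camera images.
- magnifier: fixed brass magnifier stand: round foot 110 mm across, upright post 13 mm thick, 172 mm high; it carries the swing arm (see pivot, lens, swing). Origin under the middle of the foot, on the desk; z up; x points away from the robot, give or take 0.2 rad, and is the way the lens axis points when the arm is swung right out
- swing (a joint): the swing arm's vertical pivot: light friction (about 2 N pushed at 75 mm from it), no spring, stays where left. 0 = folded right back, the arm pointing away from the robot; 1.35 rad = swung right out against its stop, the arm pointing to the robot's right and the lens facing the robot. A growing value turns the arm clockwise seen from above
- pivot (a point): point on the pivot axis at the height of the arm's centre line, 190 mm above the desk. The arm is a level round brass bar, 10 mm thick, from the pivot straight to the lens frame, bare from 15 to 110 mm from the pivot. A knob rises 30 mm above this point; a tail with a ball weight sticks out 56 mm on the other side
- lens (a point): centre of the magnifier's round upright glass, 172 mm along the arm from the pivot and at the same height; the brass frame is 96 mm across and 8 mm thick. x = the lens's axis: with the arm swung out it points away from the robot (the robot's side is -x); y = horizontal in the plane of the glass, from the lens back to the pivot; z up
- boat: model lobster boat, about 90 g, 138 mm long, 43 mm beam, red bottom, white topsides, green-roofed wheelhouse. Starts upright and loose in the cradle, lifts straight up. Origin: underside of the keel, 68 mm ahead of the stern; x to the bow, y to port, z up through the deck. Side decks by the wheelhouse 25 mm, bow 37 mm, wheelhouse roof 54 mm above the keel underside
- house: the boat's wheelhouse, part of the boat: a block 38 mm long, 28 mm wide, standing 29 mm above the side decks (8 mm of deck on each side). Origin at the middle of its roof, which is 13 mm ahead of, and 54 mm above, the boat's origin; axes as the boat's. A 3 mm steel stack stands 12 mm up from the roof, for looks only
- fitting (a point): the small brass through-hull fitting in the starboard bottom, on the turn of the bilge: 15 mm astern of the boat's origin, 17.5 mm to starboard, 9.5 mm above the keel underside; axes as the boat's
- cradle: fixed oak cradle, base 120 x 72 x 8 mm, two padded chocks whose side horns rise 40 mm above the desk. Origin on the desk; x along the boat to the bow. The boat's origin sits 20 mm above it
- stopper: clear glass decanter stopper standing on its head, 46 mm across, 66 mm high; origin at its underside; leave alone
- dish: white scallop-shell ceramic dish with three buoys in it, about 90 x 130 mm and 35 mm high; origin under its middle; leave alone
- paint_jar: blue paint jar with steel lid, 44 mm across, 55 mm high; origin at its underside; leave alone
- square: small steel try square lying flat, 120 x 80 mm, 12 mm thick at the stock; origin under its middle; leave alone
- oak_box: oak box, 110 x 150 x 62 mm, with its lid propped open on the side away from the robot to 175 mm high; origin under its middle; leave alone
There are look-alikes about, which are no part of the job. Leave any blue look-alike of the cradle alone.

How it is judged:
By the outcome, as a careful person would: the job done as asked, in the order asked, and still so for the second after the job is handed in, while the arm keeps its last pose, push and grip.
It also fails if it takes over 54 s, if anything falls off the work surface, if the arm or the gripper's body presses on something with over 40 N, if the wrist force passes 120 N, or if a joint passes its speed limit or range.

### The arm

A 6-joint arm with a two-finger parallel gripper is mounted at the origin on the work surface. World frame = base frame: x ahead of the robot, y to its left, z up, the work surface at z = 0. Lengths are in m, angles in degrees, forces in N, time in s.
With the tool pointing down it reaches from about 0.25 to 0.725 m from the base axis. Payload 9.7 kg.
Tool frame: the origin (TCP) lies at the centre of the arm's flange, where the gripper is bolted on; the fingertips stand 173 mm ahead of it and the grasp point (between the pads) lies bot.grip_depth ahead of it (bot.grip_depth is the distance from the TCP to the grasp point, in m); z points along the fingers, y is the direction in which the jaws open and shut (so a half turn about z gives the same grasp; the last joint's range is limited). The gripper opens to 85 mm and grips with 20 to 120 N. Pads are 22 mm wide; open, the fingers measure 114 mm over their backs; the gripper's body (76 mm by 85 mm) begins 54 mm behind the grasp point. The pads swing forward as they close: fully open they stand 13 mm farther back than shut.
Start: joints at [-69.156, 4.979, 10.078, 95.1, 0, 90], TCP at [0.196, -0.514, 0.405] pointing down, gripper open.
Joint ranges: [-179.16, 179.16], [-48.56, 103.87], [-65.8, 70.77], [-126.05, 130.52], [-82.76, 87.17], [-180, 180]. Speed limits (degrees/s): [127.2, 127.2, 147.25, 180, 180, 180].

### API

Orientations are given as [roll, pitch, yaw] about the fixed x, y, z axes, in that order (R = Rz(yaw) Ry(pitch) Rx(roll)).
In Python, from workcell import status, viewer, bot gives the robot as it stands. The module is installed in compiled form; this text tells all that it offers.
- The arm moves only by the tool move_arm, never from a script. Its argument "commands" is a list of rows, each an object with "claw": the gripper's target within -1 to 1 (fully open at 1, half-way at 0, shut at -1); "travel": the shift along the tool's x, y, z in cm, a list of three; "turn": the turn about the tool's z in degrees. A call has 1 to 5 rows; each row shifts and turns the commanded pose from where the row before left it, along the tool's axes as they then stand; what a row does not reach is not made up. A row lasts 1/12 s, in which the tool goes at most 41.7 mm and 7.16 degrees, less where a joint would pass 70% of its speed; a pose out of reach is approached as far as the arm can. A call is refused whole if a number of a shift passes 4.17 or a number of a turn 7.16, either way. A call with a gripper value outside its range is refused whole. The fingers move at their own pace and stop on an object; "squeeze" is the grip in N (left out, the last holds). Time passes only in rows, so rows that do not move let the fingers close. It gives the time, the measured TCP pose, the force and the opening at its end, in the units of the state.
- status.get_obs(): the state, without advancing time (a new reading comes with each control period).
- viewer.camera(name): name is "scene" or "side" or "wrist"; returns the picture (400x640x3 uint8, blue, green, red); there is no depth.
- viewer.camera_params(name): a dict with "camera_matrix" (3x3 intrinsics, pixels), "xyz" and "rotation" of the camera in the world. Camera axes: x right, y up, looking along -z (the intrinsics and any distortion apply to the point x, -y, -z); pixel columns grow to the right and rows downward; lengths in m; the calibration is good to about 2 mm. A picture is of the moment at which its call begins: read the wrist's pose just before it. camera_params takes no time and is no camera call; for the wrist camera it gives the pose at the moment of the call.
- bot.job_done(): hands the job in, once; it reports no verdict.
The state is a dict: "time": time; "q": joint angles; "qd": joint speeds; "joint_efforts": joint torques, N m; "ee_pos": TCP position; "tcp_rot": TCP orientation; "wrist_force": force on the tool from outside, world axes, zero at the start; "torque": the same for the moment, N m; "opening": finger opening in m.
Only numpy, scipy, OpenCV 4.12 (cv2) and the standard library are available. Lean on these libraries where they do the work, as an engineer would, in place of code of your own. Each camera call takes 0.05 s, during which the arm holds its last target.

## Working session

There is one attempt and no reset: what is moved stays moved. The work goes in short steps, Python scripts to look and compute and a tool call to move; the robot and the scene stay as the last step left them, time stands still between calls to the robot, and variables do not carry over. Pictures are saved under pics/ and viewed, and the job is handed in when it is done.

Besides the shell and the picture viewer there is one more tool, called after "Call:" in YAML: its name, and indented under it one key for each argument. move_arm: Moves the arm, as the interface text tells. Its arguments: {"type":"object","properties":{"commands":{"type":"array"},"squeeze":{"type":"number"}},"required":["commands"]}

```bash
mkdir -p pics; python3 - <<'E'
from workcell import status, viewer, bot
import cv2
s=status.get_obs()
for k,v in s.items(): print(k,v)
print(bot.grip_depth)
for n in ["scene","side","wrist"]:
    p=viewer.camera_params(n); print(n,p)
    cv2.imwrite(f"pics/{n}0.png",viewer.camera(n))
E
```

```text
time 0.0
q [-6.91556485e+01  5.01073233e+00  1.00343321e+01  9.50988226e+01
 -1.07648087e-03  9.00030265e+01]
qd [ 0.08135741  0.07924404 -0.03601175  0.06135975 -0.00411177 -0.00191651]
joint_efforts [ 7.39480365e-04 -5.20386350e+01  4.64807189e+01  1.62585871e-02
  1.77714778e-04 -1.08005474e-05]
ee_pos [ 0.19570572 -0.51400592  0.40398535]
tcp_rot [-1.79924777e+02  1.08045341e-03  2.08413264e+01]
wrist_force [ 0.16876751 -0.08477487  0.0295161 ]
torque [-0.01318067 -0.01226406 -0.00612991]
opening 0.08545958190276497
0.1547
scene {'camera_matrix': array([[439.98117648,   0.        , 314.98403118],
       [  0.        , 439.98117648, 202.77453601],
       [  0.        ,   0.        ,   1.        ]]), 'xyz': array([ 1.08595404, -0.75485984,  0.87407504]), 'rotation': array([49.55448442,  0.43999491, 34.41882856])}
side {'camera_matrix': array([[462.79744244,   0.        , 318.29723399],
       [  0.        , 462.79744244, 195.92021415],
       [  0.        ,   0.        ,   1.        ]]), 'xyz': array([0.0352527 , 0.931988  , 0.87136922]), 'rotation': array([  56.75040548,   -0.28797219, -149.95069415])}
wrist {'camera_matrix': array([[299.84428205,   0.        , 318.7725867 ],
       [  0.        , 299.84428205, 201.11780551],
       [  0.        ,   0.        ,   1.        ]]), 'xyz': array([ 0.26949098, -0.48689413,  0.37370743]), 'rotation': array([-17.93394718,   0.074168  , -69.16024912])}
```

View pics/scene0.png

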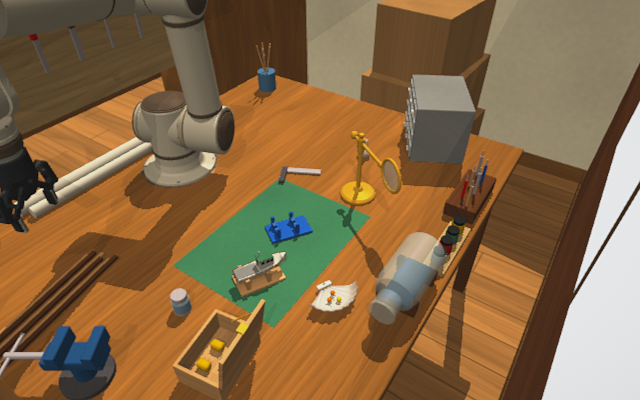

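View pics/side0.png

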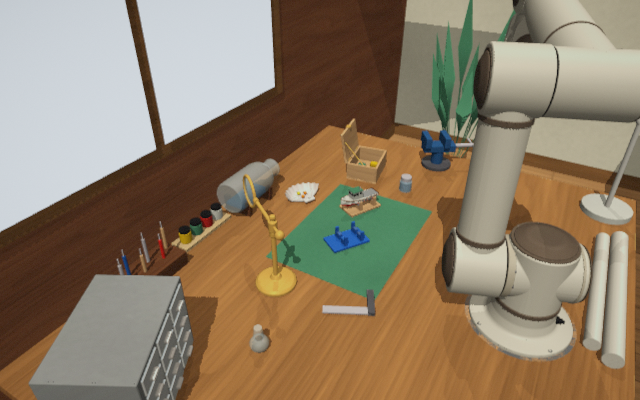

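View pics/wrist0.png

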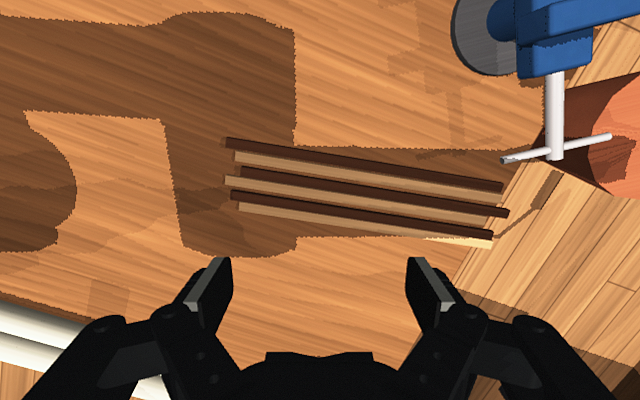

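The scene view shows the magnifier foot at about (357,192) with the lens at (391,175), the boat in its oak cradle at (260,270), the blue look-alike at (289,228), the dish at (334,297), the jar at (180,302) and the box at (222,345). I'll zoom in to get pixels.

```bash
cat > h.py <<'E'
import numpy as np, cv2
from scipy.spatial.transform import Rotation as R
from scipy.optimize import least_squares
from workcell import status, viewer, bot
def RP(r): return R.from_euler('xyz',r,degrees=True).as_matrix()
def proj(p,X):
    X=np.atleast_2d(X); c=(X-p['xyz'])@RP(p['rotation'])
    c=c*[1,-1,-1]; u=c@p['camera_matrix'].T; return u[:,:2]/u[:,2:]
def ray(p,uv):
    d=np.linalg.inv(p['camera_matrix'])@[uv[0],uv[1],1]; d=d*[1,-1,-1]
    d=RP(p['rotation'])@d; return np.array(p['xyz']),d/np.linalg.norm(d)
def onz(p,uv,z):
    o,d=ray(p,uv); return o+d*(z-o[2])/d[2]
def tri(obs):
    A=np.zeros((3,3));b=np.zeros(3)
    for p,uv in obs:
        o,d=ray(p,uv);M=np.eye(3)-np.outer(d,d);A+=M;b+=M@o
    return np.linalg.solve(A,b)
def crop(img,x0,y0,w,h,f,name):
    cv2.imwrite('pics/'+name,cv2.resize(img[y0:y0+h,x0:x0+w],None,fx=f,fy=f,interpolation=cv2.INTER_CUBIC))
E
python3 - <<'E'
from h import *
a=cv2.imread('pics/scene0.png');b=cv2.imread('pics/side0.png')
crop(a,325,120,90,90,6,'c1.png');crop(b,230,165,80,135,4,'c2.png')
crop(a,220,240,80,60,8,'c3.png');crop(b,325,180,64,45,10,'c4.png')
S=viewer.camera_params('scene');D=viewer.camera_params('side')
print(onz(S,(358,192),0.0),onz(D,(276,283),0))
E
```

```text
[0.58369383 0.20595382 0.        ] [0.58212885 0.20314638 0.        ]
```

View pics/c1.png

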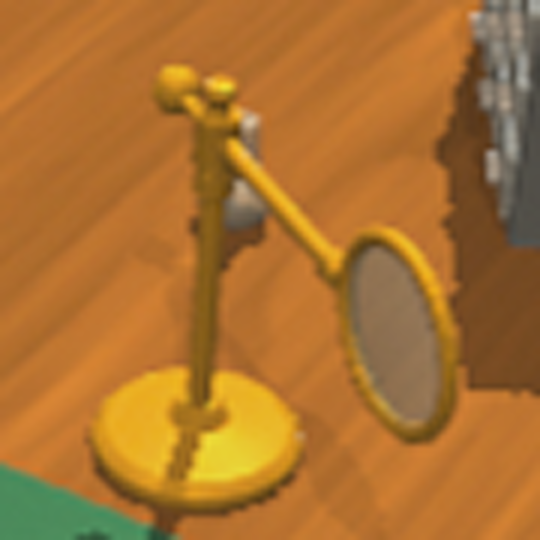

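View pics/c2.png

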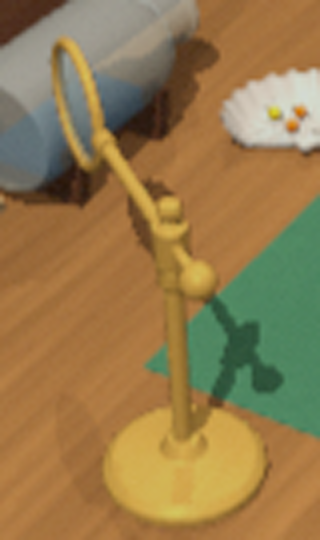

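View pics/c3.png

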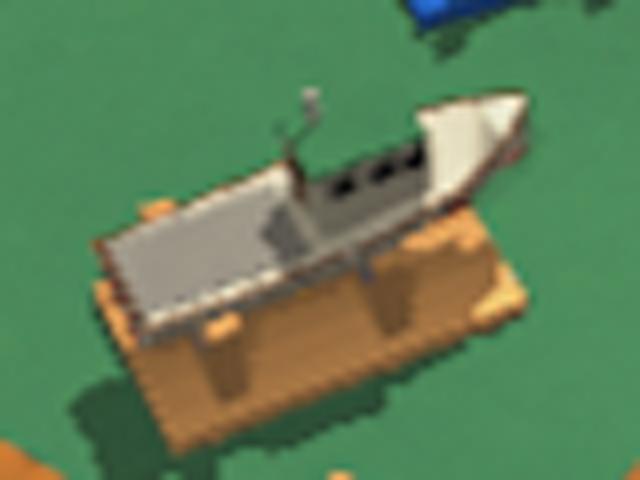

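View pics/c4.png

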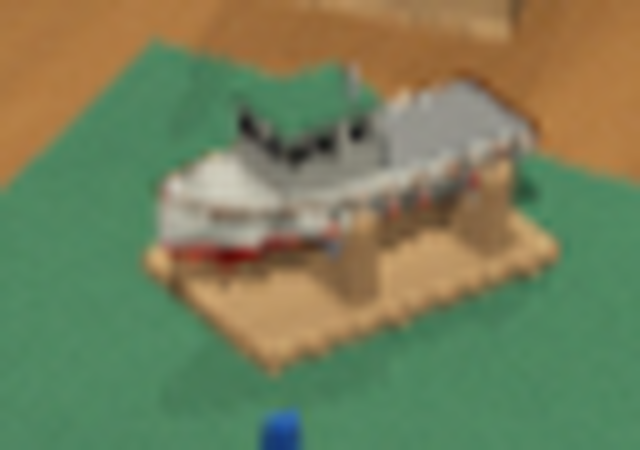

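```bash
python3 - <<'E'
from h import *
S=viewer.camera_params('scene');D=viewer.camera_params('side')
def px(x0,y0,f,c): return np.array([x0+(c[0]+.5)/f-.5,y0+(c[1]+.5)/f-.5])
s1=lambda *c:px(325,120,6,c); d1=lambda *c:px(230,165,4,c)
s3=lambda *c:px(220,240,8,c); d4=lambda *c:px(325,180,10,c)
lens=tri([(S,s1(399,335)),(D,d1(77,103))]); knob=tri([(S,s1(222,90)),(D,d1(170,209))]); ball=tri([(S,s1(177,88)),(D,d1(198,280))])
print('lens',lens,'knob',knob,'ball',ball)
# foot: ellipse top centers
for z in (0,0.01): print('foot',onz(S,s1(197,435),z),onz(D,d1(184,466),z))
v=lens-knob; print(np.linalg.norm(v[:2]),np.degrees(np.arctan2(v[1],v[0])))
v=lens-ball; print(np.linalg.norm(v[:2]),np.degrees(np.arctan2(v[1],v[0])))
obs=[(S,s3(180,450),(-60,-36,0)),(S,s3(527,300),(60,-36,4)),(D,d4(150,258),(60,-36,4)),(D,d4(275,368),(60,36,2)),(D,d4(557,250),(-60,36,4)),
(S,s3(527,95),(70,0,57)),(D,d4(165,180),(69,0,57))]
def f(x):
    c,s=np.cos(x[2]),np.sin(x[2]);r=[]
    for p,uv,m in obs:
        m=np.array(m)/1000; X=[x[0]+c*m[0]-s*m[1],x[1]+s*m[0]+c*m[1],m[2]]
        r+=list(proj(p,X)[0]-uv)
    return r
o=least_squares(f,[.5,-.1,0.5]);print(o.x,np.degrees(o.x[2]),np.round(o.fun,1))
st=tri([(S,s3(312,92)),(D,d4(353,65))]);print('stack',st)
E
```

```text
lens [0.72963657 0.10322051 0.19022371] knob [0.58506735 0.19916736 0.21378508] ball [0.54853542 0.22334685 0.19010115]
foot [0.58238033 0.20457042 0.        ] [0.58702977 0.19776587 0.        ]
foot [0.58814154 0.1935939  0.01      ] [0.58069747 0.20619195 0.01      ]
0.17351098098101703 -33.5712008452283
0.2173199616744456 -33.55674391523699
[ 0.54814346 -0.23379638  1.0781014 ] 61.77066019118663 [ 0.   0.1  1.   0.1 -1.5  0.2 -1.5  0.6 -0.   0.9 -2.3  0.9  1.4  0.6]
stack [ 0.54621981 -0.2234812   0.08618766]
```

```bash
cat >> h.py <<'E'
def plan(targets,claw,step=.04,pose=None,tstep=7.0):
    """targets: list of (xyz, dyaw-turn total about tool z deg) from current measured pose; prints rows"""
    o=status.get_obs(); p=np.array(o['ee_pos']); Rm=RP(o['tcp_rot'])
    if pose: p,Rm=np.array(pose[0]),RP(pose[1])
    rows=[]
    for t,turn in targets:
        t=np.array(t); n=int(max(np.ceil(np.linalg.norm(t-p)/step-1e-6),np.ceil(abs(turn)/tstep-1e-6),1)); ws=(t-p)/n
        for k in range(n):
            d=np.round(Rm.T@((t-p)/(n-k))*100,2); tt=round(turn/n,2)
            rows.append((d,tt)); p=p+Rm@d/100; Rm=Rm@R.from_euler('z',tt,degrees=True).as_matrix()
    for i in range(0,len(rows),5):
        print('['+','.join('{"claw":%g,"travel":[%g,%g,%g],"turn":%g}'%(claw,*(d+0.0),tt) for d,tt in rows[i:i+5])+']')
    print('end',p.round(4),R.from_matrix(Rm).as_euler('xyz',degrees=True).round(2))
def st():
    o=status.get_obs()
    for k in ('time','q','ee_pos','tcp_rot','wrist_force','opening'): print(k,np.round(o[k],4))
E
python3 - <<'E'
from h import *
plan([((.40,-.2,.44),-41),((.668,.199,.44),0)],-1)
E
```

```text
[{"claw":-1,"travel":[3.03,-2.21,-0.36],"turn":-4.1},{"claw":-1,"travel":[3.18,-1.99,-0.36],"turn":-4.1},{"claw":-1,"travel":[3.31,-1.75,-0.36],"turn":-4.1},{"claw":-1,"travel":[3.43,-1.51,-0.35],"turn":-4.1},{"claw":-1,"travel":[3.53,-1.26,-0.36],"turn":-4.1}]
[{"claw":-1,"travel":[3.61,-1.01,-0.35],"turn":-4.1},{"claw":-1,"travel":[3.67,-0.75,-0.36],"turn":-4.1},{"claw":-1,"travel":[3.71,-0.49,-0.35],"turn":-4.1},{"claw":-1,"travel":[3.74,-0.22,-0.36],"turn":-4.1},{"claw":-1,"travel":[3.74,0.05,-0.35],"turn":-4.1}]
[{"claw":-1,"travel":[3.68,0.37,0],"turn":0},{"claw":-1,"travel":[3.68,0.37,0],"turn":0},{"claw":-1,"travel":[3.68,0.37,0],"turn":0},{"claw":-1,"travel":[3.68,0.37,0],"turn":0},{"claw":-1,"travel":[3.68,0.37,0],"turn":0}]
[{"claw":-1,"travel":[3.68,0.37,0],"turn":0},{"claw":-1,"travel":[3.68,0.37,0],"turn":0},{"claw":-1,"travel":[3.68,0.37,0],"turn":0},{"claw":-1,"travel":[3.68,0.37,0],"turn":0},{"claw":-1,"travel":[3.68,0.37,0.01],"turn":0}]
[{"claw":-1,"travel":[3.68,0.37,0],"turn":0},{"claw":-1,"travel":[3.67,0.37,0.01],"turn":0},{"claw":-1,"travel":[3.68,0.36,0],"turn":0}]
end [0.668  0.1991 0.44  ] [-1.7996e+02 -4.0000e-02  6.1840e+01]
```

Call:
move_arm:
  commands:
    - {"claw": -1,"travel": [3.03,-2.21,-0.36],"turn": -4.1}
    - {"claw": -1,"travel": [3.18,-1.99,-0.36],"turn": -4.1}
    - {"claw": -1,"travel": [3.31,-1.75,-0.36],"turn": -4.1}
    - {"claw": -1,"travel": [3.43,-1.51,-0.35],"turn": -4.1}
    - {"claw": -1,"travel": [3.53,-1.26,-0.36],"turn": -4.1}

```text
time: 0.57
ee_pos: [0.2984, -0.3554, 0.4225]
tcp_rot: [-180.0, -0.0, 41.5]
wrist_force: [0.5, -0.5, 0.2]
opening: 0.0259
```

Call:
move_arm:
  commands:
    - {"claw": -1,"travel": [3.61,-1.01,-0.35],"turn": -4.1}
    - {"claw": -1,"travel": [3.67,-0.75,-0.36],"turn": -4.1}
    - {"claw": -1,"travel": [3.71,-0.49,-0.35],"turn": -4.1}
    - {"claw": -1,"travel": [3.74,-0.22,-0.36],"turn": -4.1}
    - {"claw": -1,"travel": [3.74,0.05,-0.35],"turn": -4.1}

```text
time: 0.98
ee_pos: [0.4004, -0.1982, 0.4405]
tcp_rot: [180.0, -0.0, 62.0]
wrist_force: [0.0, -1.0, 0.6]
opening: 0.0001
```

Call:
move_arm:
  commands:
    - {"claw": -1,"travel": [3.68,0.37,0],"turn": 0}
    - {"claw": -1,"travel": [3.68,0.37,0],"turn": 0}
    - {"claw": -1,"travel": [3.68,0.37,0],"turn": 0}
    - {"claw": -1,"travel": [3.68,0.37,0],"turn": 0}
    - {"claw": -1,"travel": [3.68,0.37,0],"turn": 0}

```text
time: 1.4
ee_pos: [0.5037, -0.0445, 0.4402]
tcp_rot: [-180.0, 0.0, 61.9]
wrist_force: [0.6, -1.6, 0.6]
opening: -0.0003
```

Call:
move_arm:
  commands:
    - {"claw": -1,"travel": [3.68,0.37,0],"turn": 0}
    - {"claw": -1,"travel": [3.68,0.37,0],"turn": 0}
    - {"claw": -1,"travel": [3.68,0.37,0],"turn": 0}
    - {"claw": -1,"travel": [3.68,0.37,0],"turn": 0}
    - {"claw": -1,"travel": [3.68,0.37,0],"turn": 0}

```text
time: 1.82
ee_pos: [0.6069, 0.1089, 0.44]
tcp_rot: [-180.0, 0.0, 61.9]
wrist_force: [0.7, 0.1, 0.1]
opening: -0.0
```

Call:
move_arm:
  commands:
    - {"claw": -1,"travel": [3.68,0.37,0],"turn": 0}
    - {"claw": -1,"travel": [3.68,0.37,0],"turn": 0}
    - {"claw": -1,"travel": [3.68,0.37,0],"turn": 0}
    - {"claw": -1,"travel": [0,0,0],"turn": 0}

```text
time: 2.15
ee_pos: [0.6716, 0.2047, 0.4343]
tcp_rot: [-179.7, 0.2, 62.1]
wrist_force: [-1.2, -0.9, -2.3]
opening: 0.0001
```

```bash
python3 - <<'E'
from h import *
st()
cv2.imwrite('pics/w1.png',viewer.camera('wrist'));cv2.imwrite('pics/s1.png',viewer.camera('scene'))
print(viewer.camera_params('wrist'))
E
```

```text
time 2.15
q [1.693990e+01 3.015140e+01 4.488940e+01 1.050609e+02 6.300000e-02
 1.348795e+02]
ee_pos [0.6716 0.2047 0.4343]
tcp_rot [-179.7267    0.1832   62.0606]
wrist_force [-1.2136 -0.9075 -2.3454]
opening 0.0001
{'camera_matrix': array([[299.84428205,   0.        , 318.7725867 ],
       [  0.        , 299.84428205, 201.11780551],
       [  0.        ,   0.        ,   1.        ]]), 'xyz': array([0.70627021, 0.2693908 , 0.40674422]), 'rotation': array([-18.09126897,   0.15916066, -28.05314188])}
```

View pics/w1.png

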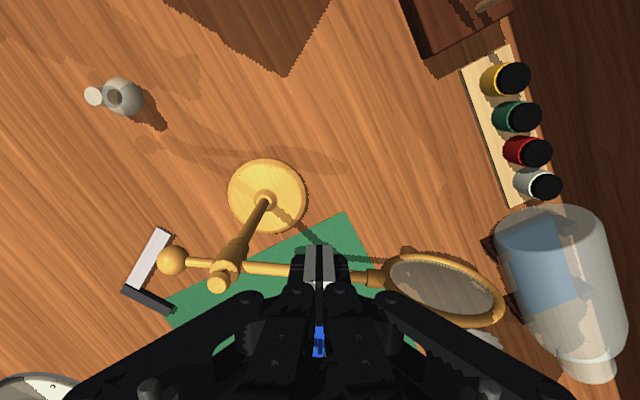

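View pics/s1.png

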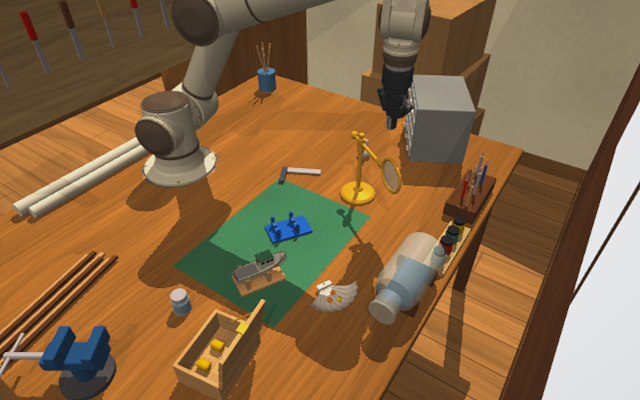

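The wrist view shows the fingers clear on the far side of the arm, between the knob (218,278) and the lens frame (385,278). Next I lower the fingers and sweep the arm round.

```bash
python3 - <<'E'
from h import *
pv=np.array([.585,.2,0])
def P(th,c=.02,r=.07):
    t=np.radians(th); return tuple(pv+[r*np.cos(t)-c*np.sin(t), r*np.sin(t)+c*np.cos(t),.345])
plan([((.668,.199,.345),0)]+[(P(a),0) for a in (-38,-48,-58,-68,-74,-77,-80,-82,-84,-86,-88,-90,-92,-94,-96,-98,-100)],-1)
E
```

```text
[{"claw":-1,"travel":[-0.06,0,3.08],"turn":0},{"claw":-1,"travel":[-0.06,0,3.08],"turn":0},{"claw":-1,"travel":[-0.07,0,3.07],"turn":0},{"claw":-1,"travel":[-3.05,-0.13,0.01],"turn":0},{"claw":-1,"travel":[-1.27,0.02,0],"turn":0}]
[{"claw":-1,"travel":[-1.26,-0.2,0.01],"turn":0},{"claw":-1,"travel":[-1.2,-0.41,0],"turn":0},{"claw":-1,"travel":[-0.67,-0.35,0.01],"turn":0},{"claw":-1,"travel":[-0.33,-0.2,0],"turn":0},{"claw":-1,"travel":[-0.31,-0.21,0],"turn":0}]
[{"claw":-1,"travel":[-0.21,-0.16,0],"turn":0},{"claw":-1,"travel":[-0.19,-0.16,0],"turn":0},{"claw":-1,"travel":[-0.2,-0.16,0],"turn":0},{"claw":-1,"travel":[-0.18,-0.18,0],"turn":0},{"claw":-1,"travel":[-0.18,-0.18,0],"turn":0}]
[{"claw":-1,"travel":[-0.17,-0.18,0],"turn":0},{"claw":-1,"travel":[-0.17,-0.19,0.01],"turn":0},{"claw":-1,"travel":[-0.16,-0.2,0],"turn":0},{"claw":-1,"travel":[-0.15,-0.2,0],"turn":0},{"claw":-1,"travel":[-0.15,-0.21,0],"turn":0}]
end [0.5926 0.1276 0.345 ] [-1.7984e+02  1.6000e-01  6.1950e+01]
```

Call:
move_arm:
  commands:
    - {"claw": -1,"travel": [-0.06,0,3.08],"turn": 0}
    - {"claw": -1,"travel": [-0.06,0,3.08],"turn": 0}
    - {"claw": -1,"travel": [-0.07,0,3.07],"turn": 0}
    - {"claw": -1,"travel": [-1,-0.05,0],"turn": 0}
    - {"claw": -1,"travel": [-1,-0.05,0],"turn": 0}

```text
time: 2.67
ee_pos: [0.6555, 0.179, 0.3461]
tcp_rot: [-179.9, 0.1, 61.8]
wrist_force: [0.8, 1.0, 1.4]
opening: 0.0004
```

Call:
move_arm:
  commands:
    - {"claw": -1,"travel": [-1,-0.05,0],"turn": 0}
    - {"claw": -1,"travel": [-1.3,0,0],"turn": 0}
    - {"claw": -1,"travel": [-1.3,-0.2,0],"turn": 0}
    - {"claw": -1,"travel": [-1.2,-0.4,0],"turn": 0}
    - {"claw": -1,"travel": [-0.67,-0.35,0],"turn": 0}

```text
time: 3.08
ee_pos: [0.6209, 0.1351, 0.3495]
tcp_rot: [179.9, -0.1, 61.8]
wrist_force: [1.8, 3.2, 0.3]
opening: 0.0001
```

Call:
move_arm:
  commands:
    - {"claw": -1,"travel": [-0.35,-0.2,0.1],"turn": 0}
    - {"claw": -1,"travel": [-0.3,-0.2,0.1],"turn": 0}
    - {"claw": -1,"travel": [-0.2,-0.16,0.1],"turn": 0}
    - {"claw": -1,"travel": [-0.2,-0.16,0],"turn": 0}

```text
time: 3.42
ee_pos: [0.6108, 0.131, 0.345]
tcp_rot: [180.0, -0.0, 61.8]
wrist_force: [2.4, 1.2, 1.3]
opening: -0.0002
```

```bash
python3 - <<'E'
from h import *
st()
a=viewer.camera('scene');b=viewer.camera('side')
crop(a,290,80,110,120,5,'s2.png');crop(b,220,150,130,150,4,'d2.png')
E
```

```text
time 3.4167
q [ 1.210180e+01  1.456860e+01  1.436580e+01  8.977860e+01 -3.700000e-03
  1.302584e+02]
ee_pos [0.6108 0.131  0.345 ]
tcp_rot [ 1.799835e+02 -9.100000e-03  6.184340e+01]
wrist_force [2.3857 1.1933 1.2819]
opening -0.0002
```

View pics/s2.png

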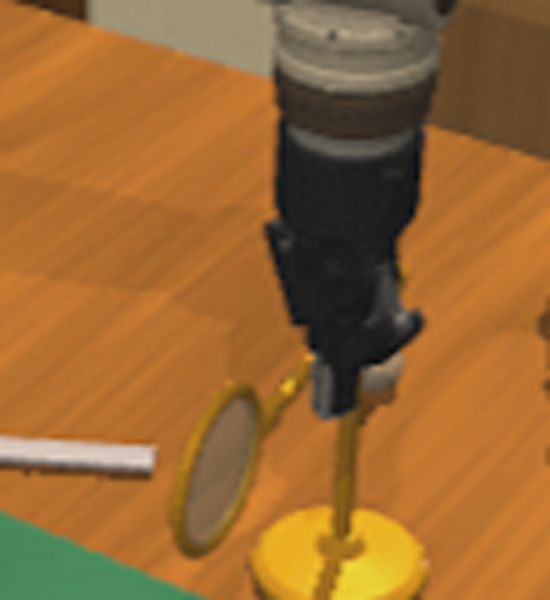

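View pics/d2.png

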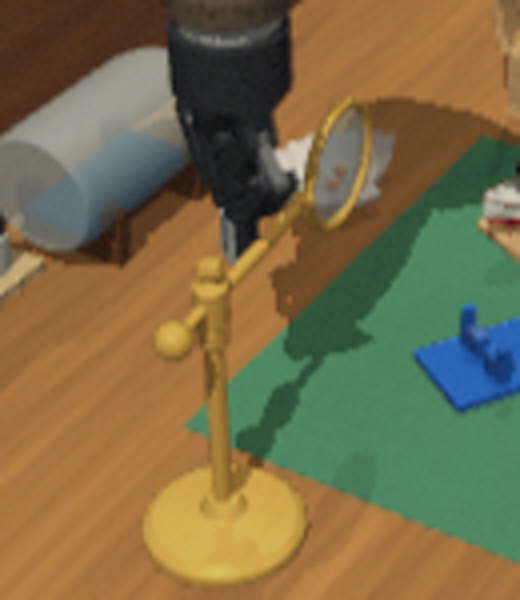

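The arm is swinging with the push (lens now at about (333,173) in the scene view). I'll continue gently towards the stop.

Call:
move_arm:
  commands:
    - {"claw": -1,"travel": [-0.35,-0.3,0],"turn": 0}
    - {"claw": -1,"travel": [-0.35,-0.35,0],"turn": 0}
    - {"claw": -1,"travel": [-0.35,-0.38,0],"turn": 0}

```text
time: 3.77
ee_pos: [0.602, 0.1284, 0.3455]
tcp_rot: [179.3, -0.7, 61.9]
wrist_force: [67.5, 21.1, -20.6]
opening: -0.0004
```

Call:
move_arm:
  commands:
    - {"claw": -1,"travel": [-0.17,-0.2,0],"turn": 0}
    - {"claw": -1,"travel": [-0.17,-0.2,0],"turn": 0}
    - {"claw": -1,"travel": [-0.16,-0.2,0],"turn": 0}

```text
time: 4.02
ee_pos: [0.5989, 0.1278, 0.3458]
tcp_rot: [178.7, -1.3, 61.9]
wrist_force: [97.1, 27.1, -31.8]
opening: -0.0002
```

That reached the stop harder than I wanted (about 106 N, below the 120 N limit). I'll back off now.

Call:
move_arm:
  commands:
    - {"claw": -1,"travel": [0.6,0.6,0],"turn": 0}
    - {"claw": -1,"travel": [1.0,1.0,0],"turn": 0}
    - {"claw": -1,"travel": [1.0,0.8,0],"turn": 0}
    - {"claw": -1,"travel": [0,0,-3],"turn": 0}

```text
time: 4.35
ee_pos: [0.6237, 0.1372, 0.3683]
tcp_rot: [-179.6, 0.4, 61.9]
wrist_force: [1.2, 0.2, -0.9]
opening: -0.0001
```

```bash
python3 - <<'E'
from h import *
st()
a=viewer.camera('scene');b=viewer.camera('side');cv2.imwrite('pics/s3f.png',a);cv2.imwrite('pics/d3f.png',b)
crop(a,290,80,110,120,5,'s3.png');crop(b,220,150,130,150,4,'d3.png')
E
```

```text
time 4.35
q [ 1.240730e+01  1.729270e+01  2.028030e+01  9.354920e+01 -2.400000e-03
  1.305408e+02]
ee_pos [0.6237 0.1372 0.3683]
tcp_rot [-179.5748    0.3668   61.8679]
wrist_force [ 1.2     0.2045 -0.8969]
opening -0.0001
```

View pics/s3.png

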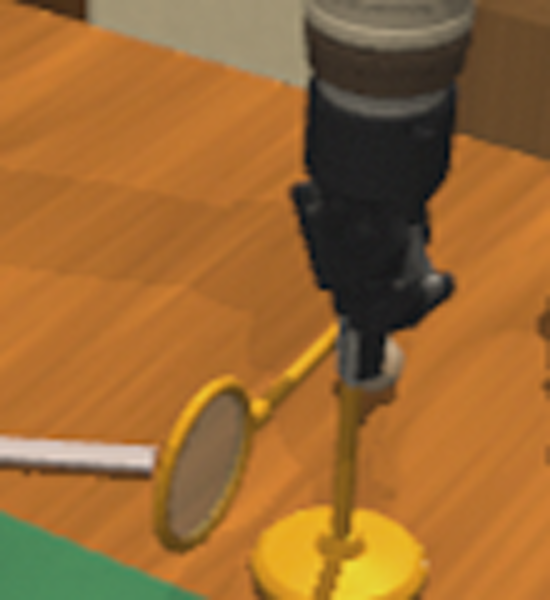

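View pics/d3.png

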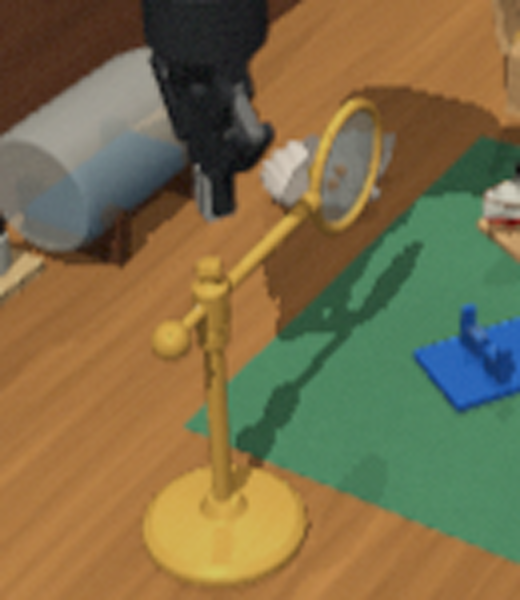

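```bash
python3 - <<'E'
from h import *
S=viewer.camera_params('scene');D=viewer.camera_params('side')
def px(x0,y0,f,c): return np.array([x0+(c[0]+.5)/f-.5,y0+(c[1]+.5)/f-.5])
s=lambda *c:px(290,80,5,c); d=lambda *c:px(220,150,4,c)
L=tri([(S,s(203,463)),(D,d(347,165))]);print(L)
pv=np.array([.585,.1995,.19]);v=(L-pv);print(np.hypot(*v[:2]),np.degrees(np.arctan2(v[1],v[0])))
print(proj(S,[[.585,.2,.22]]),proj(D,[[.585,.2,.22],[.5855,.2,0.01]]),d(210,262))
plan([((.6237,.137,.45),0),((.488,-.346,.40),0)],1)
E
```

```text
[0.59235326 0.02667966 0.19100813]
0.17297670087870676 -87.56361501937823
[[361.69251771 132.55677359]] [[271.6450494  214.95347663]
 [275.45299595 279.0756939 ]] [272.125 215.125]
[{"claw":1,"travel":[0.03,0.04,-3.6],"turn":0},{"claw":1,"travel":[0.03,0.03,-3.6],"turn":0},{"claw":1,"travel":[-3.77,0.83,0.38],"turn":0},{"claw":1,"travel":[-3.77,0.83,0.38],"turn":0},{"claw":1,"travel":[-3.77,0.83,0.38],"turn":0}]
[{"claw":1,"travel":[-3.77,0.83,0.38],"turn":0},{"claw":1,"travel":[-3.77,0.83,0.38],"turn":0},{"claw":1,"travel":[-3.77,0.83,0.38],"turn":0},{"claw":1,"travel":[-3.77,0.83,0.38],"turn":0},{"claw":1,"travel":[-3.77,0.83,0.38],"turn":0}]
[{"claw":1,"travel":[-3.77,0.83,0.38],"turn":0},{"claw":1,"travel":[-3.77,0.83,0.38],"turn":0},{"claw":1,"travel":[-3.77,0.83,0.38],"turn":0},{"claw":1,"travel":[-3.76,0.84,0.38],"turn":0},{"claw":1,"travel":[-3.77,0.83,0.38],"turn":0}]
end [ 0.4879 -0.346   0.4   ] [ 1.7986e+02 -1.1000e-01  6.1860e+01]
```

Call:
move_arm:
  commands:
    - {"claw": 1,"travel": [0.03,0.04,-3.6],"turn": 0}
    - {"claw": 1,"travel": [0.03,0.03,-3.6],"turn": 0}
    - {"claw": 1,"travel": [-3.77,0.83,0.38],"turn": 0}
    - {"claw": 1,"travel": [-3.77,0.83,0.38],"turn": 0}
    - {"claw": 1,"travel": [-3.77,0.83,0.38],"turn": 0}

```text
time: 4.87
ee_pos: [0.5918, 0.0247, 0.4358]
tcp_rot: [180.0, -0.0, 61.9]
wrist_force: [0.6, 0.2, 0.4]
opening: 0.0607
```

Call:
move_arm:
  commands:
    - {"claw": 1,"travel": [-3.77,0.83,0.38],"turn": 0}
    - {"claw": 1,"travel": [-3.77,0.83,0.38],"turn": 0}
    - {"claw": 1,"travel": [-3.77,0.83,0.38],"turn": 0}
    - {"claw": 1,"travel": [-3.77,0.83,0.38],"turn": 0}
    - {"claw": 1,"travel": [-3.77,0.83,0.38],"turn": 0}

```text
time: 5.28
ee_pos: [0.5386, -0.1619, 0.4162]
tcp_rot: [-180.0, 0.0, 61.9]
wrist_force: [0.5, -0.1, -0.6]
opening: 0.0854
```

Call:
move_arm:
  commands:
    - {"claw": 1,"travel": [-3.77,0.83,0.38],"turn": 0}
    - {"claw": 1,"travel": [-3.77,0.83,0.38],"turn": 0}
    - {"claw": 1,"travel": [-3.77,0.83,0.38],"turn": 0}
    - {"claw": 1,"travel": [-3.77,0.83,0.38],"turn": 0}
    - {"claw": 1,"travel": [-3.77,0.83,0.38],"turn": 0}

```text
time: 5.7
ee_pos: [0.4863, -0.3478, 0.3972]
tcp_rot: [-180.0, 0.0, 61.8]
wrist_force: [0.4, 0.1, -0.1]
opening: 0.0852
```

Call:
move_arm:
  commands:
    - {"claw": 1,"travel": [0,0,0],"turn": 0}
    - {"claw": 1,"travel": [0,0,0],"turn": 0}

```text
time: 5.87
ee_pos: [0.4864, -0.3478, 0.3966]
tcp_rot: [-179.9, -0.0, 61.7]
wrist_force: [-0.6, -0.1, 0.5]
opening: 0.0857
```

```bash
python3 - <<'E'
from h import *
import pickle
st()
p=viewer.camera_params('wrist');a=viewer.camera('wrist');cv2.imwrite('pics/w4.png',a);pickle.dump(p,open('w4.pkl','wb'))
s=viewer.camera('scene');d=viewer.camera('side');cv2.imwrite('pics/s4f.png',s);cv2.imwrite('pics/d4f.png',d)
crop(s,290,100,110,120,5,'s4.png');crop(d,250,150,110,130,5,'d4.png')
E
```

```text
time 5.8667
q [-3.55670e+01  1.16382e+01  1.66217e+01  9.50847e+01 -2.20000e-03
  8.27769e+01]
ee_pos [ 0.4864 -0.3478  0.3966]
tcp_rot [-1.798993e+02 -1.050000e-02  6.165610e+01]
wrist_force [-0.5715 -0.081   0.5059]
opening 0.0857
```

View pics/w4.png

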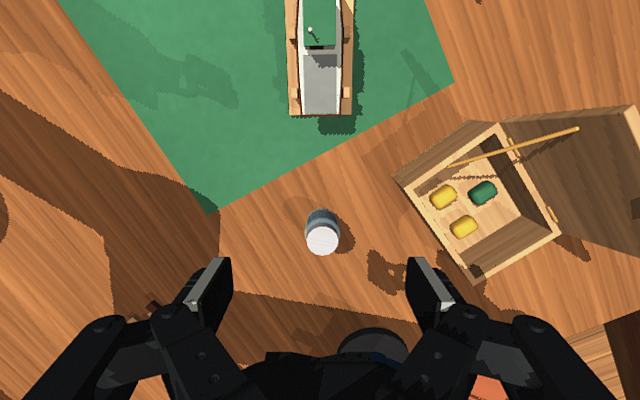

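View pics/s4.png

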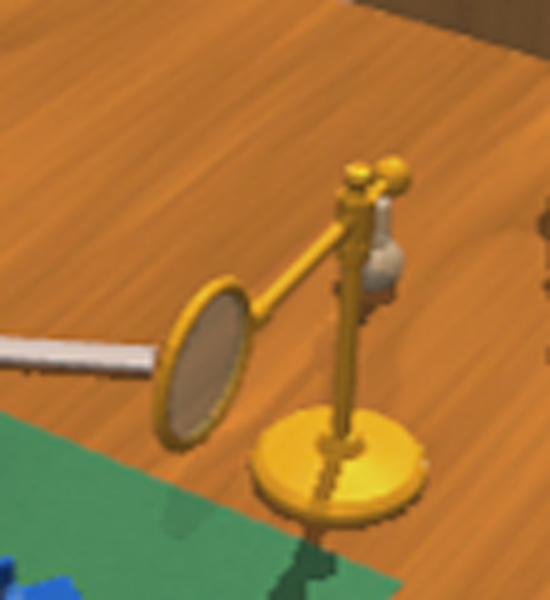

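View pics/d4.png

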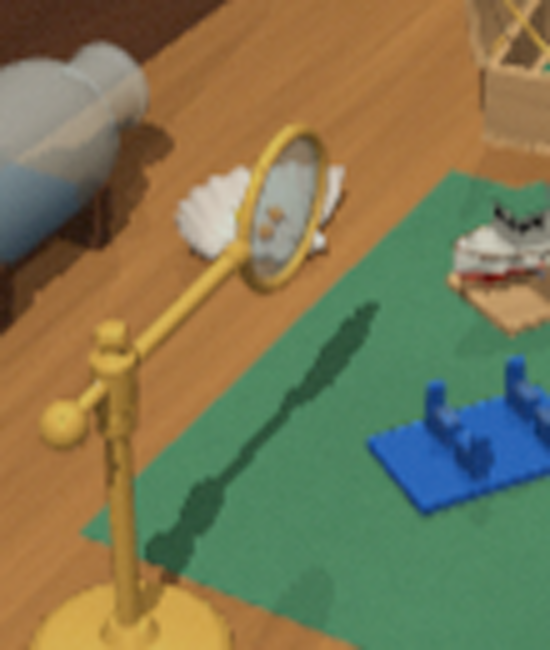

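The wrist view shows the boat at columns 300-340, close to upright in the image, with its stern at row 115. The magnifier is unobstructed at its stop. I'll move forward for a full view of the boat.

Call:
move_arm:
  commands:
    - {"claw": 1,"travel": [4,0,0],"turn": 0}
    - {"claw": 1,"travel": [4,0,0],"turn": 0}
    - {"claw": 1,"travel": [0,0,0],"turn": 0}
    - {"claw": 1,"travel": [0,0,0],"turn": 0}

```text
time: 6.35
ee_pos: [0.5264, -0.2726, 0.3981]
tcp_rot: [180.0, -0.0, 62.1]
wrist_force: [0.1, 0.1, 0.1]
opening: 0.0853
```

```bash
python3 - <<'E'
from h import *
import pickle
st()
p=viewer.camera_params('wrist');a=viewer.camera('wrist');cv2.imwrite('pics/w5.png',a);pickle.dump(p,open('w5.pkl','wb'))
crop(a,240,0,160,200,3,'w5c.png')
S=viewer.camera_params('scene');D=viewer.camera_params('side')
def px(x0,y0,f,c): return np.array([x0+(c[0]+.5)/f-.5,y0+(c[1]+.5)/f-.5])
s=lambda *c:px(290,100,5,c); d=lambda *c:px(250,150,5,c)
L=tri([(S,s(203,363)),(D,d(283,208))]);B=tri([(S,s(394,175)),(D,d(65,423))]);K=tri([(S,s(358,166)),(D,d(111,324))])
print(L,B,K)
v=L-B;print(np.hypot(*v[:2]),np.degrees(np.arctan2(v[1],v[0])))
# fit pivot xy, angle with all
obs=[(S,s(203,363),172,190),(D,d(283,208),172,190),(S,s(394,175),-56+11,190),(D,d(65,423),-45,190),(S,s(358,166),0,220),(D,d(111,324),0,219)]
def f(x):
    r=[]
    for p,uv,a,z in obs:
        a=a/1000 if a>-30 else -abs(x[3]); r+=list(proj(p,[x[0]+a*np.cos(x[2]),x[1]+a*np.sin(x[2]),z/1000])[0]-uv)
    return r
o=least_squares(f,[.585,.2,-1.5,.05]);print(o.x,np.degrees(o.x[2]),o.fun.round(1))
E
```

```text
time 6.35
q [-2.73774e+01  1.08343e+01  1.58530e+01  9.49838e+01  7.20000e-03
  9.04781e+01]
ee_pos [ 0.5264 -0.2726  0.3981]
tcp_rot [ 1.799652e+02 -7.500000e-03  6.214460e+01]
wrist_force [0.0791 0.1401 0.0926]
opening 0.0853
[0.59216055 0.02744811 0.19044899] [0.58392903 0.24305037 0.19078355] [0.58517583 0.19805028 0.22031702]
0.21575933691453342 -87.81355450740934
[ 0.58557738  0.19825302 -1.53048766  0.04465654] -87.69048344679312 [ 0.1  0.4  0.3 -0.1 -0.4  0.3 -0.2  0.2  0.4  0.1  0.1  0.5]
```

View pics/w5c.png

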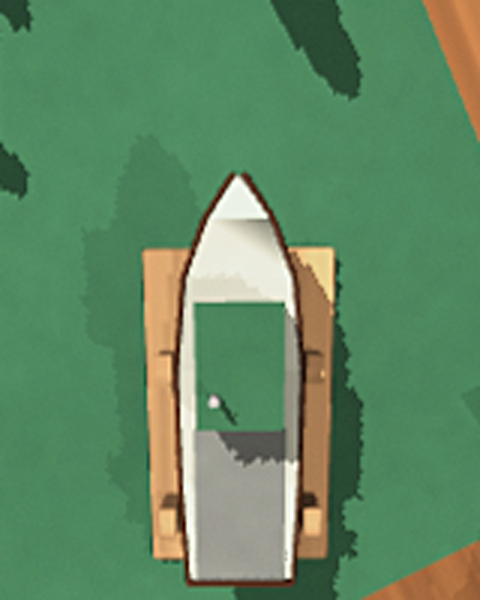

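```bash
python3 - <<'E'
from h import *
import pickle
p=pickle.load(open('w5.pkl','rb'))
px=lambda x,y:(240+(x+.5)/3-.5,(y+.5)/3-.5)
q=[onz(p,px(*c),.074) for c in [(194,303),(285,303),(285,431),(194,431)]]
q=np.array(q);print(q.round(4), q.mean(0).round(4)); 
print([round(np.linalg.norm(q[i]-q[(i+1)%4])*1000,1) for i in range(4)])
v=q[0]+q[1]-q[2]-q[3];print(np.degrees(np.arctan2(v[1],v[0])))
b=onz(p,px(239,174),.057);s=(onz(p,px(188,582),.050)+onz(p,px(295,582),.05))/2
v=b-s;print(b,s,np.degrees(np.arctan2(v[1],v[0])),np.linalg.norm(v[:2]))
E
```

```text
[[ 0.553  -0.1949  0.074 ]
 [ 0.5779 -0.2081  0.074 ]
 [ 0.5601 -0.243   0.074 ]
 [ 0.5342 -0.2293  0.074 ]] [ 0.5563 -0.2188  0.074 ]
[np.float64(28.2), np.float64(39.2), np.float64(29.4), np.float64(39.2)]
62.17927664459247
[ 0.58337215 -0.16726683  0.057     ] [ 0.52080166 -0.28779559  0.05      ] 62.56467161509146 0.1358022387853792
```

```bash
python3 - <<'E'
from h import *
import pickle
p=pickle.load(open('w4.pkl','rb'));S=viewer.camera_params('scene')
print(onz(p,(578,128),.175),onz(p,(450,165),.175),onz(S,(265,303),.175))
plan([((.556,-.2195,.34),0),((.556,-.2195,.222),0)],1)
E
```

```text
[ 0.65842098 -0.36790941  0.175     ] [ 0.58030423 -0.35217836  0.175     ] [ 0.70665603 -0.38190167  0.175     ]
[{"claw":1,"travel":[2.07,0.04,1.93],"turn":0},{"claw":1,"travel":[2.07,0.04,1.93],"turn":0},{"claw":1,"travel":[2.07,0.04,1.94],"turn":0},{"claw":1,"travel":[0,0,3.93],"turn":0},{"claw":1,"travel":[0,0,3.93],"turn":0}]
[{"claw":1,"travel":[0,-0.01,3.94],"turn":0}]
end [ 0.556  -0.2195  0.222 ] [1.7997e+02 1.0000e-02 6.2050e+01]
```

Call:
move_arm:
  commands:
    - {"claw": 1,"travel": [2.07,0.04,1.93],"turn": 0}
    - {"claw": 1,"travel": [2.07,0.04,1.93],"turn": 0}
    - {"claw": 1,"travel": [2.07,0.04,1.94],"turn": 0}
    - {"claw": 1,"travel": [0,0,3.9],"turn": 0}
    - {"claw": 1,"travel": [0,0,3.0],"turn": 0}

```text
time: 6.82
ee_pos: [0.5556, -0.2207, 0.269]
tcp_rot: [180.0, 0.0, 61.9]
wrist_force: [-0.6, -0.2, 0.5]
opening: 0.0853
```

Call:
move_arm:
  commands:
    - {"claw": 1,"travel": [0,0,2.5],"turn": 0}
    - {"claw": 1,"travel": [0,0,2.0],"turn": 0}
    - {"claw": 1,"travel": [0,0,0.4],"turn": 0}
    - {"claw": 1,"travel": [0,0,0],"turn": 0}

```text
time: 7.15
ee_pos: [0.5549, -0.2216, 0.2205]
tcp_rot: [-179.9, 0.0, 61.8]
wrist_force: [-0.3, -0.1, 0.3]
opening: 0.0856
```

```bash
python3 - <<'E'
from h import *
st()
a=viewer.camera('wrist');s=viewer.camera('scene')
cv2.imwrite('pics/w6.png',a);crop(s,200,180,120,120,5,'s6.png')
E
```

```text
time 7.15
q [-2.17707e+01  1.19248e+01 -2.53920e+00  7.56772e+01 -7.20000e-03
  9.64073e+01]
ee_pos [ 0.5549 -0.2216  0.2205]
tcp_rot [-1.798604e+02  2.290000e-02  6.182200e+01]
wrist_force [-0.3228 -0.1074  0.2675]
opening 0.0856
```

View pics/w6.png

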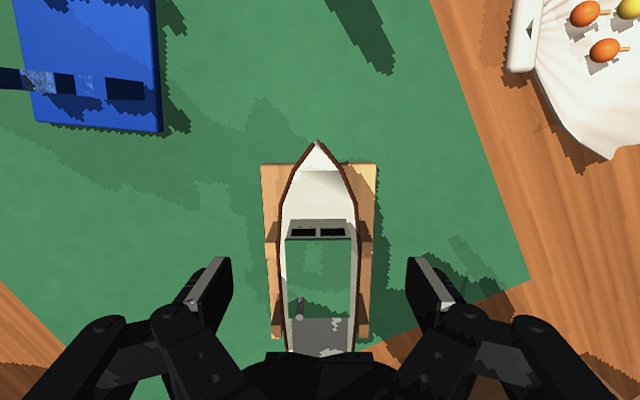

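View pics/s6.png

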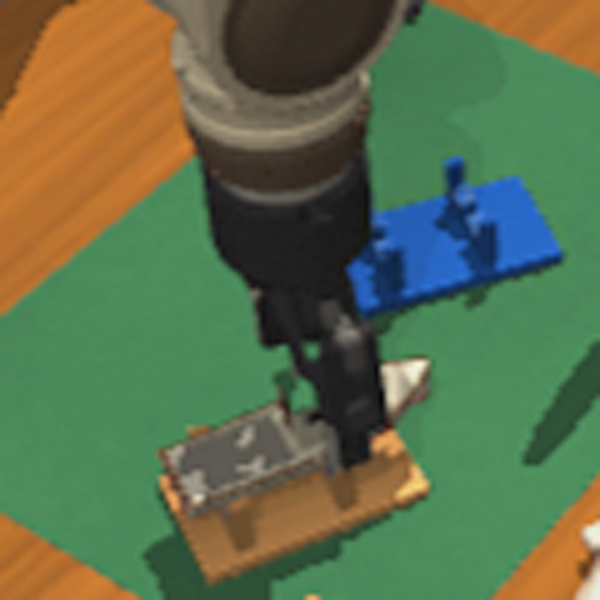

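The house is centred between the open pads (column 319). I'll raise 2 mm and close.

Call:
move_arm:
  commands:
    - {"claw": 1,"travel": [0.2,0,-0.25],"turn": 0}
    - {"claw": -1,"travel": [0,0,0],"turn": 0}
    - {"claw": -1,"travel": [0,0,0],"turn": 0}
    - {"claw": -1,"travel": [0,0,0],"turn": 0}
    - {"claw": -1,"travel": [0,0,0],"turn": 0}
  squeeze: 35

```text
time: 7.67
ee_pos: [0.5566, -0.2197, 0.2245]
tcp_rot: [180.0, -0.0, 61.8]
wrist_force: [-0.0, -0.0, 0.4]
opening: 0.0386
```

Call:
move_arm:
  commands:
    - {"claw": -1,"travel": [0,0,0],"turn": 0}
    - {"claw": -1,"travel": [0,0,0],"turn": 0}
    - {"claw": -1,"travel": [0,0,0],"turn": 0}

```text
time: 7.92
ee_pos: [0.5565, -0.2198, 0.2243]
tcp_rot: [180.0, -0.0, 61.8]
wrist_force: [-0.5, 0.0, 3.2]
opening: 0.0273
```

Call:
move_arm:
  commands:
    - {"claw": -1,"travel": [0,0,-0.5],"turn": 0}
    - {"claw": -1,"travel": [0,0,-1.5],"turn": 0}
    - {"claw": -1,"travel": [0,0,-2.5],"turn": 0}
    - {"claw": -1,"travel": [0,0,-3.5],"turn": 0}
    - {"claw": -1,"travel": [0,0,-3.5],"turn": 0}

```text
time: 8.33
ee_pos: [0.5561, -0.2196, 0.3396]
tcp_rot: [-179.9, 0.0, 61.8]
wrist_force: [0.7, 0.2, -0.8]
opening: 0.0272
```

```bash
python3 - <<'E'
from h import *
st()
s=viewer.camera('scene');d=viewer.camera('side')
crop(s,190,130,130,160,3,'s7.png');crop(d,300,110,130,130,4,'d7.png')
E
```

```text
time 8.3333
q [-2.15481e+01  1.08242e+01  9.36860e+00  8.86717e+01  2.10000e-03
  9.66098e+01]
ee_pos [ 0.5561 -0.2196  0.3396]
tcp_rot [-1.798732e+02  1.260000e-02  6.184210e+01]
wrist_force [ 0.7263  0.2375 -0.8473]
opening 0.0272
```

View pics/s7.png

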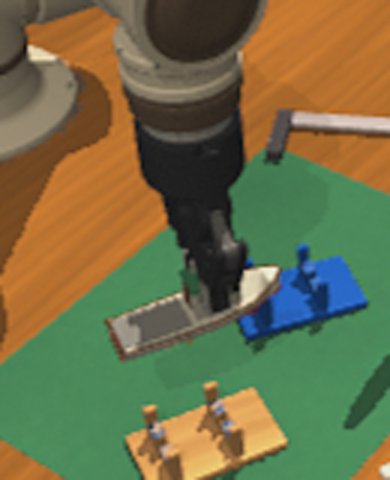

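View pics/d7.png

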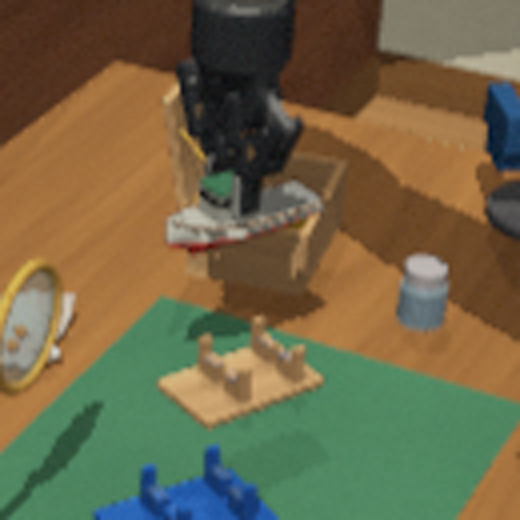

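```bash
python3 - <<'E'
from h import *
D=[(5.01,10.03,.55,.40399),(30.15,44.89,np.hypot(.6716,.2047),.4343),(14.57,14.37,np.hypot(.6108,.131),.345),(17.29,20.28,np.hypot(.6237,.1372),.3683),(11.64,16.62,np.hypot(.4864,.3478),.3966),(10.83,15.85,np.hypot(.5264,.2726),.3981),(11.92,-2.54,np.hypot(.5549,.2216),.2205),(10.82,9.37,np.hypot(.5561,.2196),.3396)]
A=[];b=[]
for q2,q3,r,z in D:
    q2,q3=np.radians([q2,q3]); 
    A.append([np.sin(q2),np.cos(q2-q3),1,0]);b.append(r)
    A.append([np.cos(q2),-np.sin(q2-q3),0,1]);b.append(z)
s=np.linalg.lstsq(np.array(A),np.array(b),rcond=None);print(s[0],s[1]); a,bb,r0,h=s[0]
# limits: reach vs z for q3=70.77 tool-down
for q2 in range(-40,100,10):
    for q3 in (70.77,):
        x,y=np.radians([q2,q3]);q4=90+q3-q2
        print(q2,round(a*np.sin(x)+bb*np.cos(x-y)+r0,3),round(a*np.cos(x)-bb*np.sin(x-y)+h,3),q4)
E
```

```text
[ 0.39808658  0.51447152  0.00756647 -0.03879348] [0.00015292]
-40 -0.431 0.747 200.76999999999998
-30 -0.288 0.811 190.76999999999998
-20 -0.136 0.85 180.76999999999998
-10 0.021 0.861 170.76999999999998
0 0.177 0.845 160.76999999999998
10 0.328 0.802 150.76999999999998
20 0.469 0.734 140.76999999999998
30 0.596 0.642 130.76999999999998
40 0.705 0.529 120.76999999999998
50 0.794 0.4 110.76999999999998
60 0.858 0.256 100.76999999999998
70 0.896 0.104 90.76999999999998
80 0.907 -0.052 80.76999999999998
90 0.891 -0.208 70.76999999999998
```

```bash
python3 - <<'E'
from h import *
plan([((.55,-.2,.46),-8),((.55,.022,.55),-22.5)],-1)
E
```

```text
[{"claw":-1,"travel":[0.48,-0.49,-3.82],"turn":-2.67},{"claw":-1,"travel":[0.5,-0.46,-3.81],"turn":-2.67},{"claw":-1,"travel":[0.52,-0.44,-3.82],"turn":-2.67},{"claw":-1,"travel":[3.47,-1.26,-1.51],"turn":-3.75},{"claw":-1,"travel":[3.55,-1.03,-1.51],"turn":-3.75}]
[{"claw":-1,"travel":[3.61,-0.8,-1.51],"turn":-3.75},{"claw":-1,"travel":[3.65,-0.56,-1.51],"turn":-3.75},{"claw":-1,"travel":[3.69,-0.32,-1.51],"turn":-3.75},{"claw":-1,"travel":[3.69,-0.08,-1.52],"turn":-3.75}]
end [0.55  0.022 0.55 ] [179.55   0.2   92.35]
```

Call:
move_arm:
  commands:
    - {"claw": -1,"travel": [0.48,-0.49,-3.82],"turn": -2.67}
    - {"claw": -1,"travel": [0.5,-0.46,-3.81],"turn": -2.67}
    - {"claw": -1,"travel": [0.52,-0.44,-3.82],"turn": -2.67}
    - {"claw": -1,"travel": [3.47,-1.26,-1.51],"turn": -3.75}
    - {"claw": -1,"travel": [3.55,-1.03,-1.51],"turn": -3.75}

```text
time: 8.85
ee_pos: [0.5504, -0.1264, 0.4854]
tcp_rot: [179.9, 0.0, 77.4]
wrist_force: [1.3, 0.2, -1.4]
opening: 0.0276
```

Call:
move_arm:
  commands:
    - {"claw": -1,"travel": [3.61,-0.8,-1.51],"turn": -3.75}
    - {"claw": -1,"travel": [3.65,-0.56,-1.51],"turn": -3.75}
    - {"claw": -1,"travel": [3.69,-0.32,-1.51],"turn": -3.75}
    - {"claw": -1,"travel": [3.69,-0.08,-1.52],"turn": -3.75}
    - {"claw": -1,"travel": [0,2,0],"turn": 0}

```text
time: 9.27
ee_pos: [0.5683, 0.0275, 0.5488]
tcp_rot: [179.7, -0.1, 92.9]
wrist_force: [-0.0, -1.3, 0.6]
opening: 0.0271
```

```bash
python3 - <<'E'
from h import *
st()
E
```

```text
time 9.2667
q [2.747700e+00 1.451550e+01 3.776920e+01 1.129711e+02 9.870000e-02
 8.989190e+01]
ee_pos [0.5683 0.0275 0.5488]
tcp_rot [ 1.797172e+02 -9.820000e-02  9.285630e+01]
wrist_force [-0.0048 -1.2708  0.5761]
opening 0.0271
```

Call:
move_arm:
  commands:
    - {"claw": -1,"travel": [0,3,0],"turn": 0}
    - {"claw": -1,"travel": [0,3,0],"turn": 0}
    - {"claw": -1,"travel": [0,3,0],"turn": 0}
    - {"claw": -1,"travel": [0,3,0],"turn": 0}
    - {"claw": -1,"travel": [0,3,0],"turn": 0}

```text
time: 9.68
ee_pos: [0.6955, 0.0276, 0.5259]
tcp_rot: [179.6, 0.0, 92.4]
wrist_force: [0.6, -0.5, 0.2]
opening: 0.0273
```

```bash
python3 - <<'E'
from h import *
st()
E
```

```text
time 9.6833
q [ 2.270700e+00  3.970780e+01  7.077510e+01  1.206304e+02 -1.100000e-03
  8.990840e+01]
ee_pos [0.6955 0.0276 0.5259]
tcp_rot [1.795631e+02 1.800000e-03 9.236230e+01]
wrist_force [ 0.5555 -0.4506  0.2266]
opening 0.0273
```

Call:
move_arm:
  commands:
    - {"claw": -1,"travel": [0,3,0],"turn": 0}
    - {"claw": -1,"travel": [0,3,0],"turn": 0}
    - {"claw": -1,"travel": [0,3,0],"turn": 0}

```text
time: 9.93
ee_pos: [0.7358, 0.0292, 0.4964]
tcp_rot: [176.3, 0.0, 92.4]
wrist_force: [-0.3, -0.3, -1.6]
opening: 0.0274
```

```bash
python3 - <<'E'
from h import *
st()
E
```

```text
time 9.9333
q [2.27270e+00 4.20766e+01 7.06674e+01 1.14873e+02 1.70000e-03 8.99177e+01]
ee_pos [0.7358 0.0292 0.4964]
tcp_rot [1.762822e+02 3.700000e-03 9.235490e+01]
wrist_force [-0.3088 -0.2864 -1.633 ]
opening 0.0274
```

The tool tilts outward once the elbow reaches its limit, which is the direction I need. I'll continue and see whether the tilt persists.

Call:
move_arm:
  commands:
    - {"claw": -1,"travel": [0,3,-1],"turn": 0}
    - {"claw": -1,"travel": [0,3,-1],"turn": 0}
    - {"claw": -1,"travel": [0,3,-1],"turn": 0}
    - {"claw": -1,"travel": [0,3,-1],"turn": 0}

```text
time: 10.27
ee_pos: [0.7658, 0.0306, 0.4899]
tcp_rot: [171.2, 0.0, 92.4]
wrist_force: [0.2, -0.3, -0.5]
opening: 0.0272
```

```bash
python3 - <<'E'
from h import *
st()
E
```

```text
time 10.2667
q [2.284900e+00 4.278470e+01 7.066020e+01 1.090276e+02 6.000000e-04
 8.992840e+01]
ee_pos [0.7658 0.0306 0.4899]
tcp_rot [1.711521e+02 1.040000e-02 9.235570e+01]
wrist_force [ 0.1656 -0.2933 -0.5392]
opening 0.0272
```

Call:
move_arm:
  commands:
    - {"claw": -1,"travel": [0,3.5,-1.5],"turn": 0}
    - {"claw": -1,"travel": [0,3.5,-1.5],"turn": 0}
    - {"claw": -1,"travel": [0,3.5,-1.5],"turn": 0}
    - {"claw": -1,"travel": [0,3.5,-1.5],"turn": 0}
    - {"claw": -1,"travel": [0,3.5,-1.5],"turn": 0}

```text
time: 10.68
ee_pos: [0.7929, 0.0318, 0.5083]
tcp_rot: [163.0, 0.0, 92.4]
wrist_force: [-1.0, -0.5, -0.5]
opening: 0.0278
```

```bash
python3 - <<'E'
from h import *
st()
E
```

```text
time 10.6833
q [ 2.299900e+00  4.197190e+01  7.065700e+01  1.016971e+02 -8.000000e-04
  8.994510e+01]
ee_pos [0.7929 0.0318 0.5083]
tcp_rot [1.63012e+02 1.68000e-02 9.23522e+01]
wrist_force [-0.9678 -0.5438 -0.4977]
opening 0.0278
```

Call:
move_arm:
  commands:
    - {"claw": -1,"travel": [0,3.5,-1.5],"turn": 0}
    - {"claw": -1,"travel": [0,3.5,-1.5],"turn": 0}
    - {"claw": -1,"travel": [0,3.5,-1.5],"turn": 0}
    - {"claw": -1,"travel": [0,3.5,-1.5],"turn": 0}
    - {"claw": -1,"travel": [0,3.5,-1.5],"turn": 0}

```text
time: 11.1
ee_pos: [0.8078, 0.0326, 0.5459]
tcp_rot: [154.5, 0.0, 92.4]
wrist_force: [-0.6, 0.4, -0.6]
opening: 0.0273
```

```bash
python3 - <<'E'
from h import *
st()
E
```

```text
time 11.1
q [ 2.31260e+00  4.00718e+01  7.07086e+01  9.51824e+01 -6.60000e-03
  8.99543e+01]
ee_pos [0.8078 0.0326 0.5459]
tcp_rot [1.545455e+02 2.560000e-02 9.235100e+01]
wrist_force [-0.6013  0.4169 -0.6146]
opening 0.0273
```

Call:
move_arm:
  commands:
    - {"claw": -1,"travel": [0,3.5,-1.5],"turn": 0}
    - {"claw": -1,"travel": [0,3.5,-1.5],"turn": 0}
    - {"claw": -1,"travel": [0,0,0],"turn": 0}
    - {"claw": -1,"travel": [0,0,0],"turn": 0}

```text
time: 11.43
ee_pos: [0.8098, 0.0327, 0.5646]
tcp_rot: [151.3, 0.0, 92.3]
wrist_force: [0.1, 0.2, -1.6]
opening: 0.0272
```

```bash
python3 - <<'E'
from h import *
st()
E
```

```text
time 11.4333
q [ 2.31760e+00  3.90776e+01  7.07237e+01  9.29474e+01 -1.19000e-02
  8.99567e+01]
ee_pos [0.8098 0.0327 0.5646]
tcp_rot [1.513013e+02 3.130000e-02 9.234980e+01]
wrist_force [ 0.0761  0.221  -1.6407]
opening 0.0272
```

Call:
move_arm:
  commands:
    - {"claw": -1,"travel": [0,2.7,-1.2],"turn": 0}
    - {"claw": -1,"travel": [0,0,0],"turn": 0}

```text
time: 11.6
ee_pos: [0.8103, 0.0328, 0.5727]
tcp_rot: [149.9, 0.0, 92.3]
wrist_force: [0.6, 0.4, -0.0]
opening: 0.0274
```

```bash
python3 - <<'E'
from h import *
st()
E
```

```text
time 11.6
q [ 2.31720e+00  3.86605e+01  7.07457e+01  9.20271e+01 -1.13000e-02
  8.99593e+01]
ee_pos [0.8103 0.0328 0.5727]
tcp_rot [1.499419e+02 3.020000e-02 9.234680e+01]
wrist_force [ 0.5579  0.4367 -0.0385]
opening 0.0274
```

```bash
python3 - <<'E'
from h import *
def tgt(L=np.array([.5925,.0265,.19]),psi=2.3,off=(0,0,-.1503)):
    c,s=np.cos(np.radians(psi)),np.sin(np.radians(psi)); x=np.array([c,s,0]);y=np.array([-s,c,0]);z=np.array([0,0,1])
    xb=y; yb=-np.cos(np.pi/6)*x-.5*z; zb=-.5*x+np.cos(np.pi/6)*z
    F=L-.1*x; return F-(-.028*xb-.0175*yb-.0445*zb)+.1503*zb
print(tgt())
plan([((.40,.05,.56),0),((.38,.053,.45),0)],-1)
E
```

```text
[0.3789921  0.04594721 0.34995175]
[{"claw":-1,"travel":[0.31,-3.28,-1.76],"turn":0},{"claw":-1,"travel":[0.31,-3.28,-1.76],"turn":0},{"claw":-1,"travel":[0.31,-3.28,-1.76],"turn":0},{"claw":-1,"travel":[0.31,-3.28,-1.77],"turn":0},{"claw":-1,"travel":[0.31,-3.28,-1.76],"turn":0}]
[{"claw":-1,"travel":[0.31,-3.28,-1.77],"turn":0},{"claw":-1,"travel":[0.31,-3.28,-1.76],"turn":0},{"claw":-1,"travel":[0.31,-3.28,-1.77],"turn":0},{"claw":-1,"travel":[0.31,-3.27,-1.76],"turn":0},{"claw":-1,"travel":[0.31,-3.28,-1.77],"turn":0}]
[{"claw":-1,"travel":[0.3,-3.27,-1.76],"turn":0},{"claw":-1,"travel":[0.13,-2.41,2.84],"turn":0},{"claw":-1,"travel":[0.13,-2.41,2.84],"turn":0},{"claw":-1,"travel":[0.13,-2.41,2.84],"turn":0}]
end [0.38  0.053 0.45 ] [1.4994e+02 3.0000e-02 9.2350e+01]
```

Call:
move_arm:
  commands:
    - {"claw": -1,"travel": [0.31,-3.28,-1.76],"turn": 0}
    - {"claw": -1,"travel": [0.31,-3.28,-1.76],"turn": 0}
    - {"claw": -1,"travel": [0.31,-3.28,-1.76],"turn": 0}
    - {"claw": -1,"travel": [0.31,-3.28,-1.77],"turn": 0}
    - {"claw": -1,"travel": [0.31,-3.28,-1.76],"turn": 0}

```text
time: 12.02
ee_pos: [0.6616, 0.0393, 0.5698]
tcp_rot: [150.1, 0.0, 92.3]
wrist_force: [0.7, 0.5, 1.0]
opening: 0.0272
```

```bash
python3 - <<'E'
from h import *
st()
E
```

```text
time 12.0167
q [ 3.4988  8.5326 29.1219 80.7247 -0.6049 90.9914]
ee_pos [0.6616 0.0393 0.5698]
tcp_rot [1.501299e+02 3.090000e-02 9.233790e+01]
wrist_force [0.7363 0.5305 1.007 ]
opening 0.0272
```

The 30° tilt persists in the commanded pose. Continuing back to the robot's side.

Call:
move_arm:
  commands:
    - {"claw": -1,"travel": [0.31,-3.28,-1.77],"turn": 0}
    - {"claw": -1,"travel": [0.31,-3.28,-1.76],"turn": 0}
    - {"claw": -1,"travel": [0.31,-3.28,-1.77],"turn": 0}
    - {"claw": -1,"travel": [0.31,-3.27,-1.76],"turn": 0}
    - {"claw": -1,"travel": [0.31,-3.28,-1.77],"turn": 0}

```text
time: 12.43
ee_pos: [0.4745, 0.0471, 0.5654]
tcp_rot: [150.1, 0.0, 92.3]
wrist_force: [-0.3, 0.5, -0.5]
opening: 0.0276
```

Call:
move_arm:
  commands:
    - {"claw": -1,"travel": [0.3,-3.27,-1.76],"turn": 0}
    - {"claw": -1,"travel": [0,-3,-0.5],"turn": 0}
    - {"claw": -1,"travel": [0,-2.4,2.8],"turn": 0}
    - {"claw": -1,"travel": [0,-2.4,2.8],"turn": 0}
    - {"claw": -1,"travel": [0,0,0],"turn": 0}

```text
time: 12.85
ee_pos: [0.3952, 0.0467, 0.4719]
tcp_rot: [150.9, 0.1, 92.4]
wrist_force: [-0.7, 0.5, -2.8]
opening: 0.0273
```

```bash
python3 - <<'E'
from h import *
st()
s=viewer.camera('scene');d=viewer.camera('side')
cv2.imwrite('pics/s8f.png',s);cv2.imwrite('pics/d8f.png',d)
E
```

```text
time 12.85
q [  7.4629 -30.8937 -15.1923  76.71    -2.5604  94.413 ]
ee_pos [0.3952 0.0467 0.4719]
tcp_rot [1.509057e+02 9.550000e-02 9.236310e+01]
wrist_force [-0.6634  0.4674 -2.8152]
opening 0.0273
```

View pics/s8f.png

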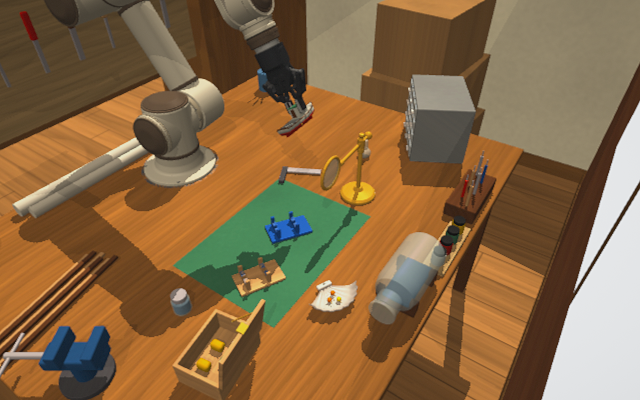

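View pics/d8f.png

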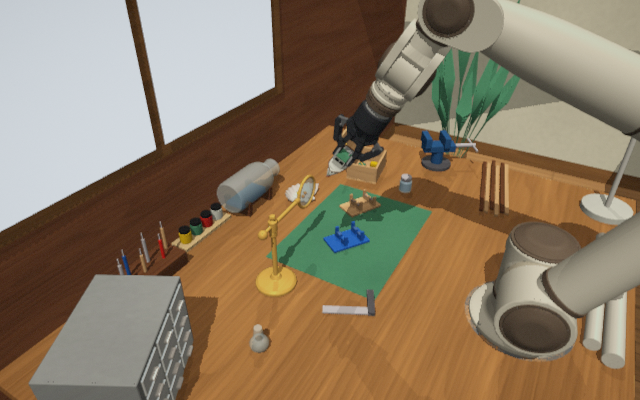

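The boat is held, heeled with its red bottom facing the lens. Lowering to the target.

```bash
python3 - <<'E'
from h import *
plan([((.379,.046,.352),0)],-1,step=.027)
E
```

```text
[{"claw":-1,"travel":[0,-1.61,2.07],"turn":0},{"claw":-1,"travel":[0,-1.6,2.07],"turn":0},{"claw":-1,"travel":[0,-1.61,2.07],"turn":0},{"claw":-1,"travel":[0,-1.6,2.07],"turn":0},{"claw":-1,"travel":[0,-1.61,2.08],"turn":0}]
end [0.379 0.046 0.352] [1.5011e+02 3.0000e-02 9.2350e+01]
```

Call:
move_arm:
  commands:
    - {"claw": -1,"travel": [0,-1.6,2.07],"turn": 0}
    - {"claw": -1,"travel": [0,-1.6,2.07],"turn": 0}
    - {"claw": -1,"travel": [0,-1.6,2.07],"turn": 0}
    - {"claw": -1,"travel": [0,-1.6,2.07],"turn": 0}
    - {"claw": -1,"travel": [0,-1.6,2.07],"turn": 0}

```text
time: 13.37
ee_pos: [0.3808, 0.0462, 0.3557]
tcp_rot: [149.7, 0.0, 92.3]
wrist_force: [0.3, 1.8, -0.8]
opening: 0.0273
```

Call:
move_arm:
  commands:
    - {"claw": -1,"travel": [0,0,0],"turn": 0}
    - {"claw": -1,"travel": [0,0,0],"turn": 0}
    - {"claw": -1,"travel": [0,0,0],"turn": 0}

```text
time: 13.62
ee_pos: [0.3805, 0.0462, 0.3561]
tcp_rot: [149.8, 0.0, 92.3]
wrist_force: [1.1, -0.1, -1.3]
opening: 0.0271
```

```bash
python3 - <<'E'
from h import *
st()
import pickle
s=viewer.camera('scene');d=viewer.camera('side');p=viewer.camera_params('wrist');w=viewer.camera('wrist');pickle.dump(p,open('w9.pkl','wb'))
cv2.imwrite('pics/s9f.png',s);cv2.imwrite('pics/d9f.png',d);cv2.imwrite('pics/w9.png',w)
crop(s,270,120,110,90,7,'s9.png');crop(d,275,120,110,110,5,'d9.png')
E
```

```text
time 13.6167
q [  7.7034 -37.8672 -32.3505  65.4239  -2.6964  94.6359]
ee_pos [0.3805 0.0462 0.3561]
tcp_rot [1.497979e+02 2.600000e-03 9.234180e+01]
wrist_force [ 1.1442 -0.1455 -1.2896]
opening 0.0271
```

View pics/s9.png

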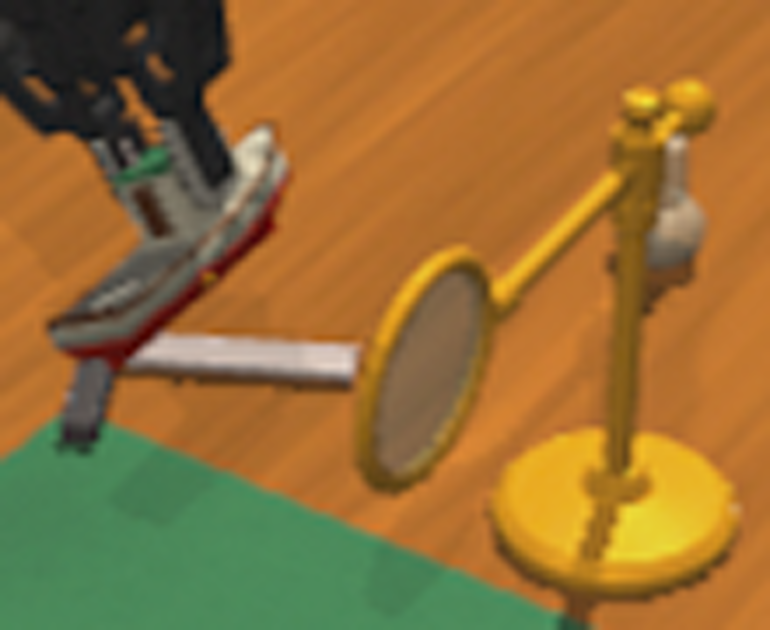

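View pics/d9.png

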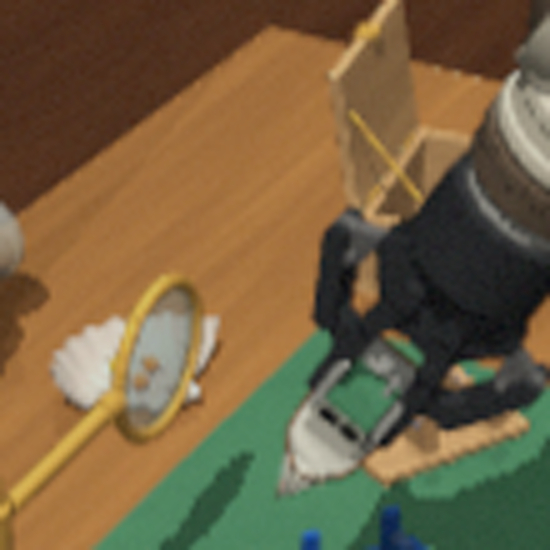

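View pics/w9.png

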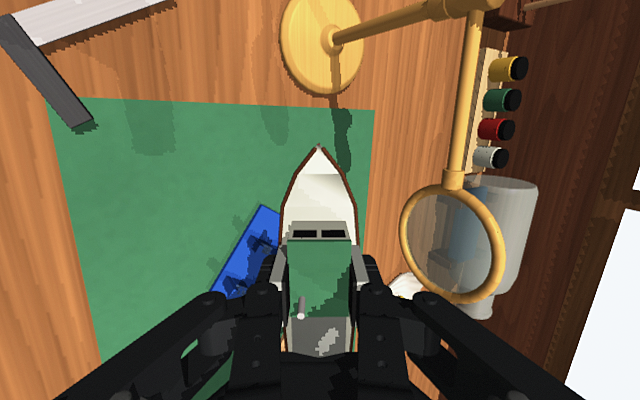

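```bash
python3 - <<'E'
from h import *
w=cv2.imread('pics/w9.png');crop(w,260,130,120,200,3.9 and 3,'w9c.png')
import pickle
o=status.get_obs();T=np.array(o['ee_pos']);Rt=RP(o['tcp_rot']);Rb=Rt@np.diag([1,-1,-1.])
H=T+Rt@[0,0,.1503]
def B(*m): return H+Rb@(np.array(m)/1000-[.013,0,.054])
S=viewer.camera_params('scene');D=viewer.camera_params('side');W=pickle.load(open('w9.pkl','rb'))
pts={'fit':(-15,-17.5,9.5),'bow':(70,0,37),'rfp':(32,14,54),'rfs':(32,-14,54),'rap':(-6,14,54),'ras':(-6,-14,54),'keelstern':(-68,0,0)}
for k,m in pts.items():
    X=B(*m);a=proj(S,X)[0];b=proj(D,X)[0];c=proj(W,X)[0]
    print(k,X.round(4),'scrop',((a-[270,120]+.5)*7).round(),'dcrop',((b-[275,120]+.5)*5).round(),'w',c.round(1))
print(proj(S,[[.5925,.0265,.19]]),(proj(S,[[.5925,.0265,.19]])-[270,120]+.5)*7)
E
```

```text
fit [0.494  0.0227 0.1948] scrop [205. 281.] dcrop [323. 398.] w [345.  280.2]
bow [0.4616 0.1065 0.2098] scrop [261. 126.] dcrop [302. 473.] w [316.8 152.2]
rfp [0.4426 0.0677 0.2175] scrop [165. 138.] dcrop [373. 432.] w [285.2 244.1]
rfs [0.4668 0.0687 0.2315] scrop [215. 125.] dcrop [330. 396.] w [348.5 244. ]
rap [0.4441 0.0297 0.2175] scrop [110. 183.] dcrop [404. 395.] w [287.9 315.7]
ras [0.4683 0.0307 0.2315] scrop [160. 170.] dcrop [362. 360.] w [346.1 315.6]
keelstern [ 0.4858 -0.0306  0.1778] scrop [106. 379.] dcrop [381. 382.] w [317.5 337.2]
[[330.27558689 172.56659943]] [[425.42910821 371.46619598]]
```

View pics/w9c.png

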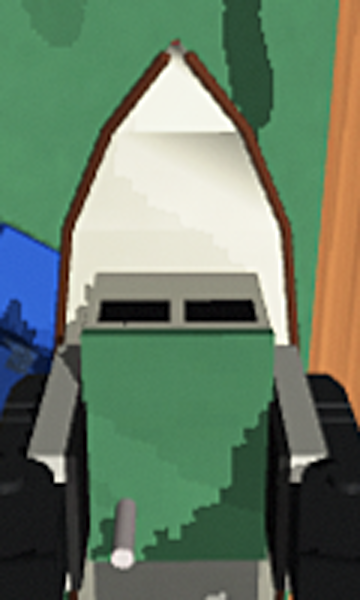

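```bash
python3 - <<'E'
from h import *
s=cv2.imread('pics/s9f.png');d=cv2.imread('pics/d9f.png')
crop(s,272,134,42,42,14,'s9z.png');crop(d,325,180,50,45,12,'d9z.png')
E
```

```text
(no output)
```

View pics/s9z.png

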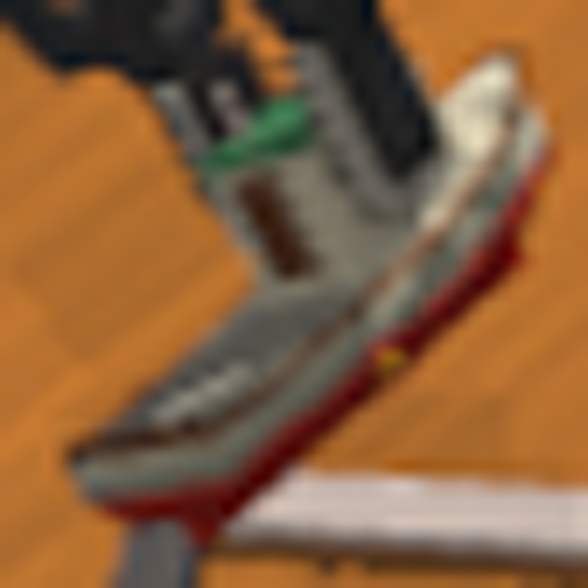

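View pics/d9z.png

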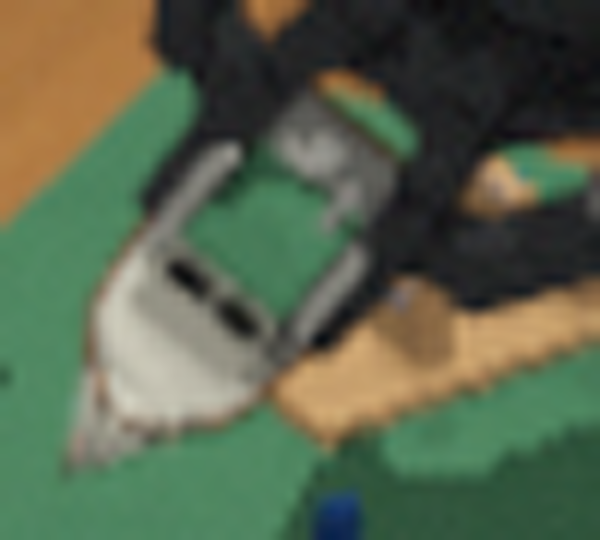

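```bash
python3 - <<'E'
from h import *
w=cv2.imread('pics/w6.png');crop(w,260,130,120,200,3,'w6c.png')
E
```

```text
(no output)
```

View pics/w6c.png

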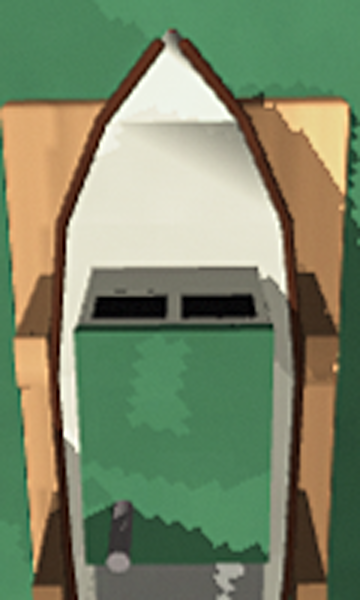

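```bash
python3 - <<'E'
from h import *
import pickle
W=pickle.load(open('w9.pkl','rb'))
T=np.array([.3805,.0462,.3561]);Rt=RP([149.7979,.0026,92.3418])
Cp=Rt.T@(np.array(W['xyz'])-T);Cr=Rt.T@RP(W['rotation'])
print('cam in tool',Cp,R.from_matrix(Cr).as_euler('xyz',degrees=True))
C={'camera_matrix':W['camera_matrix'],'xyz':Cp,'rotation':R.from_matrix(Cr).as_euler('xyz',degrees=True)}
M=np.array([[71.2,0,37],[32.6,14.4,54],[32.6,-14.4,54],[-6.6,14.4,54],[-6.6,-14.4,54]])/1000-[.013,0,.054]
px=lambda l:np.array([[260+(x+.5)/3-.5,130+(y+.5)/3-.5] for x,y in l])
O6=px([(170,33),(74,326),(273,326),(83,563),(268,563)])
O9=px([(176,42),(79,332),(275,332),(90,563),(269,563)])
def pts(x):
    # rotate: yaw,pitch small rotations of boat in tool
    Rb=np.diag([1,-1,-1.])@R.from_euler('zyx',[x[3],x[4],x[5]],degrees=True).as_matrix()
    return M@Rb.T+np.array(x[:3])/1000
for n,O in(('w6',O6),('w9',O9)):
  for prior in (1e-3,):
    f=lambda x:np.r_[(proj(C,pts(x))-O).ravel(),prior*x[3:]*1]
    o=least_squares(f,[0,0,150,0,0,0]);print(n,'ex ey ez yaw pitch roll',o.x.round(2),np.abs(o.fun).max().round(2))
  f=lambda x:(proj(C,pts(np.r_[x[:3],x[3],0,0]))-O).ravel()
  o=least_squares(f,[0,0,150,0]);print(n,'nopitch',o.x.round(2),np.abs(o.fun).max().round(2))
E
```

```text
cam in tool [ 0.07790042 -0.00038719  0.031029  ] [ 1.62062937e+02 -5.79889031e-02  9.00027395e+01]
w6 ex ey ez yaw pitch roll [  4.53  -0.96 145.94   0.57   1.23  -0.34] 1.25
w6 nopitch [  4.53  -0.95 145.78   0.48] 1.34
w9 ex ey ez yaw pitch roll [  2.8   -0.39 147.86   0.59   0.49  -0.93] 0.98
w9 nopitch [  2.81  -0.37 147.79   0.37] 1.17
```

```bash
cat >> h.py <<'E'
LENS=np.array([.5925,.0265,.19]);PSI=2.3
def fit_world(ex=.0028,ez=.1492,pit=0):
    o=status.get_obs();T=np.array(o['ee_pos']);Rt=RP(o['tcp_rot']);Rb=Rt@np.diag([1,-1,-1.])@R.from_euler('y',pit,degrees=True).as_matrix()
    H=T+Rt@[ex,0,ez]; B=lambda m:H+Rb@(np.array(m)/1000-[.013,0,.054])
    return B,Rt,Rb
E
python3 - <<'E'
from h import *
st()
S=viewer.camera_params('scene');D=viewer.camera_params('side')
for pit in (0,-1,-2):
    B,Rt,Rb=fit_world(pit=pit)
    for k,m in {'fit':(-15,-17.5,9.5),'rap':(-6.6,14.4,54),'rfs':(32.6,-14.4,54),'rfp':(32.6,14.4,54),'keelstern':(-68,0,0),'bow':(71.2,0,37)}.items():
        print(pit,k,proj(S,B(m))[0].round(1),proj(D,B(m))[0].round(1))
B,Rt,Rb=fit_world();F=B((-15,-17.5,9.5));x=np.array([np.cos(np.radians(PSI)),np.sin(np.radians(PSI)),0])
tgt=LENS-.1*x;print(F,tgt,(Rt.T@(tgt-F)*100).round(2))
E
```

```text
time 13.7667
q [  7.7065 -37.8938 -32.5111  65.4043  -2.696   94.6372]
ee_pos [0.3802 0.0461 0.3546]
tcp_rot [1.499118e+02 1.230000e-02 9.234400e+01]
wrist_force [-0.13   -0.1805 -0.9813]
opening 0.0272
0 fit [299.2 158.8] [338.8 199.4]
0 rap [285.4 145. ] [355.3 198.8]
0 rfs [300.8 136.4] [340.  199.1]
0 rfp [293.5 138.4] [348.9 206.5]
0 keelstern [285.  172.7] [350.4 196.1]
0 bow [307.4 136.4] [334.4 214.6]
-1 fit [299.4 158.8] [338.6 199.7]
-1 rap [285.4 145.1] [355.2 198.9]
-1 rfs [300.7 136.3] [340.1 199. ]
-1 rfp [293.4 138.3] [349.  206.4]
-1 keelstern [285.5 173. ] [350.  196.6]
-1 bow [307.3 136.1] [334.6 214.5]
-2 fit [299.7 158.8] [338.4 199.9]
-2 rap [285.5 145.2] [355.2 199. ]
-2 rfs [300.7 136.2] [340.2 198.9]
-2 rfp [293.4 138.1] [349.  206.4]
-2 keelstern [285.9 173.2] [349.6 197.1]
-2 bow [307.2 135.7] [334.7 214.3]
[0.49333913 0.02552345 0.19575236] [0.49258056 0.02248682 0.19      ] [-0.3  -0.36  0.45]
```

Call:
move_arm:
  commands:
    - {"claw": -1,"travel": [-0.15,-0.18,0.22],"turn": 0}
    - {"claw": -1,"travel": [-0.15,-0.18,0.23],"turn": 0}
    - {"claw": -1,"travel": [0,0,0],"turn": 0}
    - {"claw": -1,"travel": [0,0,0],"turn": 0}
    - {"claw": -1,"travel": [0,0,0],"turn": 0}

```text
time: 14.18
ee_pos: [0.3787, 0.043, 0.3461]
tcp_rot: [150.1, 0.0, 92.3]
wrist_force: [0.4, -0.0, -0.6]
opening: 0.0269
```

```bash
python3 - <<'E'
from h import *
import pickle
st()
s=viewer.camera('scene');d=viewer.camera('side');p=viewer.camera_params('wrist');w=viewer.camera('wrist');pickle.dump(p,open('w10.pkl','wb'))
cv2.imwrite('pics/w10.png',w);crop(s,265,125,100,80,8,'s10.png');crop(w,260,130,120,200,3,'w10c.png');cv2.imwrite('pics/s10f.png',s)
crop(d,290,160,100,70,8,'d10.png')
st()
B,Rt,Rb=fit_world();F=B((-15,-17.5,9.5));x=np.array([np.cos(np.radians(PSI)),np.sin(np.radians(PSI)),0])
tgt=LENS-.1*x;print(F,tgt,(Rt.T@(tgt-F)*100).round(2)); S=viewer.camera_params('scene');D=viewer.camera_params('side')
def pr(P,x0,y0,X):return ((proj(P,X)[0]-[x0,y0]+.5)*8).round()
for k,m in {'fit':(-15,-17.5,9.5),'rap':(-6.6,14.4,54),'rfs':(32.6,-14.4,54),'rfp':(32.6,14.4,54),'keelstern':(-68,0,0),'bow':(71.2,0,37)}.items():print(k,pr(S,265,125,B(m)),pr(D,290,160,B(m)))
print('lens',pr(S,265,125,LENS),pr(D,290,160,LENS))
E
```

```text
time 14.1833
q [  7.1898 -38.2758 -33.5965  64.8695  -2.4407  94.196 ]
ee_pos [0.3787 0.043  0.3461]
tcp_rot [1.500997e+02 2.740000e-02 9.233680e+01]
wrist_force [ 0.4342 -0.0449 -0.6239]
opening 0.0269
time 14.3333
q [  7.2009 -38.2765 -33.5856  64.8697  -2.4425  94.197 ]
ee_pos [0.3787 0.0431 0.3463]
tcp_rot [1.500881e+02 2.750000e-02 9.234610e+01]
wrist_force [-0.1866 -0.4413 -0.3863]
opening 0.0276
[0.49137564 0.02236983 0.18711293] [0.49258056 0.02248682 0.19      ] [ 0.01  0.25 -0.19]
fit [268. 298.] [403. 338.]
rap [158. 187.] [535. 334.]
rfs [281. 119.] [413. 336.]
rfp [223. 134.] [484. 395.]
keelstern [155. 409.] [496. 311.]
bow [334. 119.] [369. 460.]
lens [526. 385.] [135. 253.]
```

View pics/s10.png

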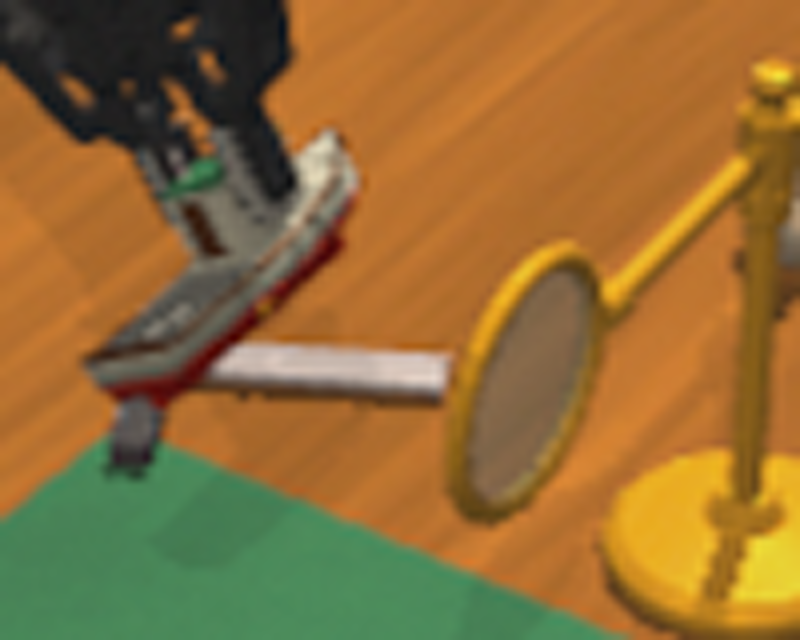

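View pics/d10.png

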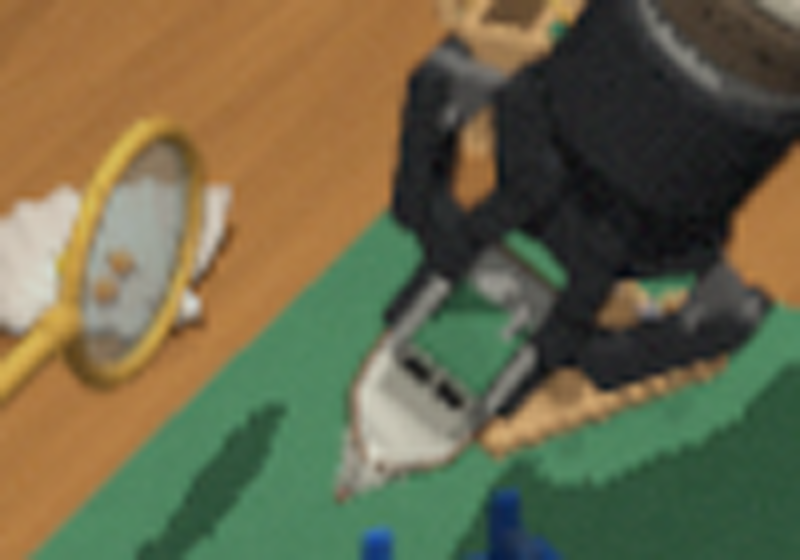

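View pics/w10c.png

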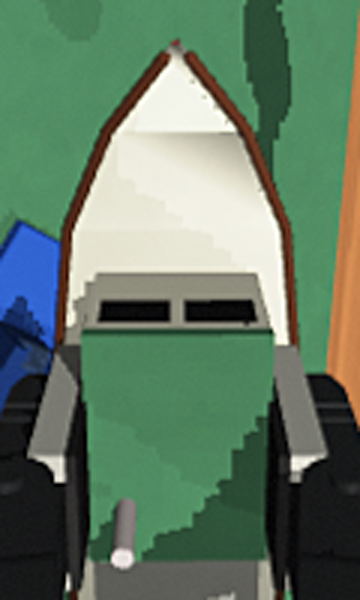

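```bash
python3 - <<'E'
from h import *
import pickle
s0=cv2.imread('pics/scene0.png');crop(s0,225,244,66,40,12,'s0z.png')
s=cv2.imread('pics/s10f.png');crop(s,272,136,42,42,14,'s10z.png')
w=cv2.imread('pics/w5.png');crop(w,285,50,60,150,4,'w5z.png')
E
```

```text
(no output)
```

View pics/s0z.png

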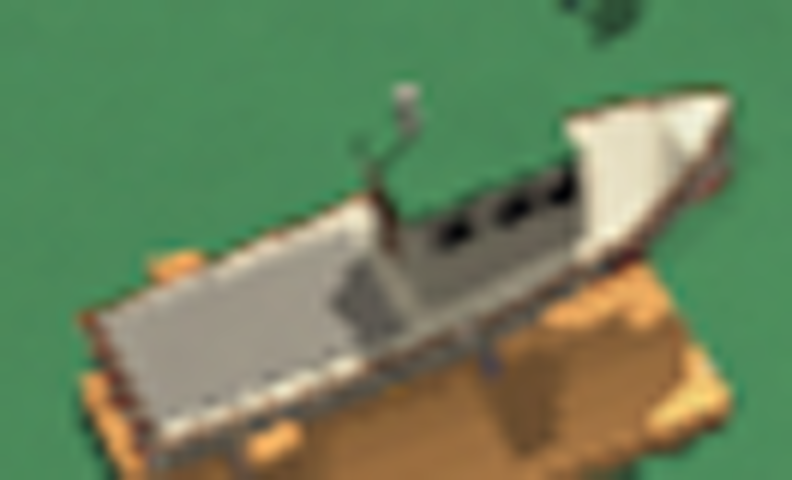

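View pics/s10z.png

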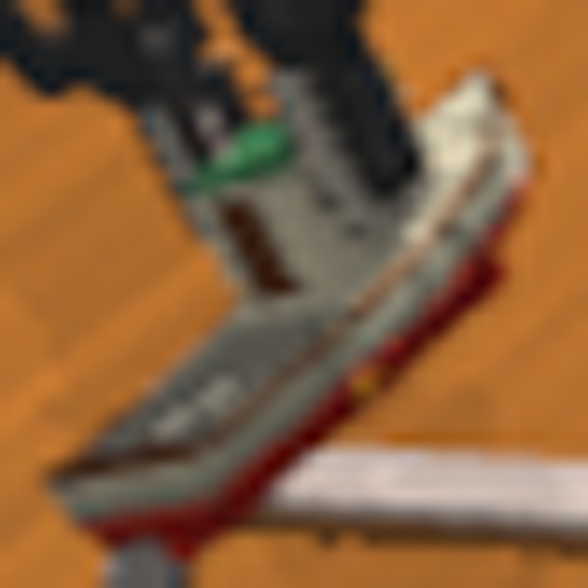

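View pics/w5z.png

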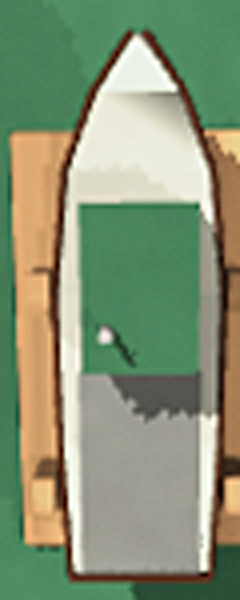

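```bash
python3 - <<'E'
from h import *
import pickle
S=viewer.camera_params('scene');W5=pickle.load(open('w5.pkl','rb'))
h=np.array([.5565,-.2186,.074]);yaw=np.radians(62.2);A=np.array([[np.cos(yaw),np.sin(yaw),0],[-np.sin(yaw),np.cos(yaw),0],[0,0,1]])
lev={'bow':((285.2,251.5),(319.1,57.9)),'pt':((232.,270.),(302.1,194.1)),'st':((237.5,280.2),(337.6,193.6)),'stack':((258.3,250.9),(310.9,133.4))}
M={}
for k,(a,b) in lev.items():
    X=tri([(S,a),(W5,b)]); M[k]=A@(X-h)
    e=np.r_[proj(S,X)[0]-a,proj(W5,X)[0]-b]
    print(k,((M[k]+[.013,0,.054])*1000).round(1),e.round(1))
# now
M['fit']=np.array([-28,-17.5,-44.5])/1000; M['rap']=np.array([-19.6,14.4,0])/1000
obs={'bow':(305.8,141.1),'pt':(275.5,170.),'st':(285.8,167.3),'fit':(297.8,162.9),'rap':(285.1,149.1)}
W=pickle.load(open('w10.pkl','rb'))
px=lambda x,y:np.array([260+(x+.5)/3-.5,130+(y+.5)/3-.5])
wo={'bow':px(176,42)}
R0=np.diag([1,-1,-1.])
o=status.get_obs();T=np.array(o['ee_pos']);Rt=RP(o['tcp_rot'])
def P(x,k): return T+Rt@(np.array([x[0],x[1],x[2]])/1000+R0@R.from_euler('zyx',x[3:6],degrees=True).as_matrix()@M[k])
roof={'rfp':(79,332),'rfs':(275,332),'rapw':(90,563),'rasw':(269,563)}
M.update(rfp=np.array([.0196,.0144,0]),rfs=np.array([.0196,-.0144,0]),rapw=np.array([-.0196,.0144,0]),rasw=np.array([-.0196,-.0144,0]))
def res(x,sc=True,wr=True):
    r=[]
    if sc: r+=[ (proj(S,P(x,k))[0]-v) for k,v in obs.items()]
    if wr:
        r+=[(proj(W,P(x,k))[0]-v)*.5 for k,v in wo.items()]+[(proj(W,P(x,k))[0]-px(*v))*.5 for k,v in roof.items()]
    return np.r_[np.ravel(r),x[3:]*.15,(x[1])*.3,(x[2]-149.2)*.2]
for sc,wr in((1,0),(0,1),(1,1)):
    q=least_squares(lambda x:res(x,sc,wr),[2.8,0,149,0,0,0]);print(sc,wr,q.x.round(2));print(q.fun.round(1)); print('fit',P(q.x,'fit').round(4))
E
```

```text
bow [71.2  0.3 36.6] [-0.2  0.   0.1 -0.5]
pt [-66.6  19.2  22.2] [-0.4 -0.1  0.5 -0.9]
st [-65.9 -20.5  24.8] [-0.2 -0.   0.2 -0.4]
stack [ 3.9  7.9 65.6] [-0.1  0.   0.1 -0.3]
1 0 [  1.1    0.26 152.     1.29   0.71   1.47]
[ 0.2 -0.1  0.   0.1  0.  -0.1  0.2  0.1 -0.7 -0.2  0.2  0.1  0.2  0.1
  0.6]
fit [0.4927 0.0206 0.1845]
0 1 [  2.68   0.32 147.54   0.4    0.56  -0.85]
[-0.1  0.4 -0.4 -0.   0.5 -0.  -0.5 -0.3  0.4 -0.2  0.1  0.1 -0.1  0.1
 -0.3]
fit [0.4913 0.0219 0.1896]
1 1 [ 1.2000e+00  3.7000e-01  1.5038e+02  3.2000e-01  2.6000e-01 -7.0000e-02]
[ 0.4 -0.9 -0.  -0.2 -0.4 -0.6  0.2 -0.5 -0.9 -0.6 -0.2  1.6  0.1  0.2
  0.2  0.1 -0.2 -1.   0.1 -1.1  0.   0.  -0.   0.1  0.2]
fit [0.4925 0.0207 0.1865]
```

```bash
python3 - <<'E'
from h import *
o=status.get_obs();Rt=RP(o['tcp_rot']);print((Rt.T@np.array([.0004,.0012,.0042])*100).round(2),o['ee_pos'])
E
```

```text
[ 0.12  0.25 -0.34] [0.37867373 0.04305003 0.34627194]
```

Call:
move_arm:
  commands:
    - {"claw": -1,"travel": [0.06,0.12,-0.17],"turn": 0}
    - {"claw": -1,"travel": [0.06,0.13,-0.17],"turn": 0}
    - {"claw": -1,"travel": [0,0,0],"turn": 0}
    - {"claw": -1,"travel": [0,0,0],"turn": 0}
    - {"claw": -1,"travel": [0,0,0],"turn": 0}

```text
time: 14.75
ee_pos: [0.3791, 0.0443, 0.3504]
tcp_rot: [150.1, 0.0, 92.4]
wrist_force: [0.5, -0.0, -0.8]
opening: 0.0274
```

```bash
python3 - <<'E'
from h import *
st()
s=np.mean([viewer.camera('scene') for _ in range(1)],0).astype(np.uint8);d=viewer.camera('side')
cv2.imwrite('pics/s11f.png',s);cv2.imwrite('pics/d11f.png',d)
st()
S=viewer.camera_params('scene')
crop(s,272,132,76,60,10,'s11.png')
x=np.array([np.cos(np.radians(PSI)),np.sin(np.radians(PSI)),0])
print(((proj(S,LENS-.1*x)[0]-[272,132]+.5)*10),((proj(S,LENS)[0]-[272,132]+.5)*10))
E
```

```text
time 14.75
q [  7.4094 -38.0769 -33.0232  65.2495  -2.5432  94.3699]
ee_pos [0.3791 0.0443 0.3504]
tcp_rot [1.500975e+02 2.980000e-02 9.235460e+01]
wrist_force [ 5.477e-01 -5.000e-04 -7.674e-01]
opening 0.0274
time 14.85
q [  7.4045 -38.0765 -33.032   65.2476  -2.5429  94.3691]
ee_pos [0.3791 0.0443 0.3503]
tcp_rot [1.501047e+02 3.050000e-02 9.235060e+01]
wrist_force [ 0.2697 -0.319  -0.5749]
opening 0.0273
[268.63526903 295.08393651] [587.75586887 410.66599426]
```

View pics/s11.png

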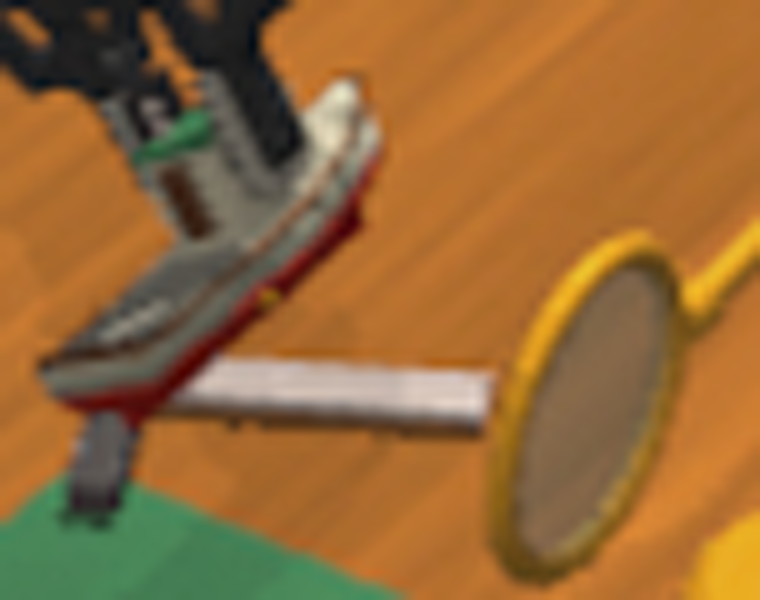

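View pics/s11f.png

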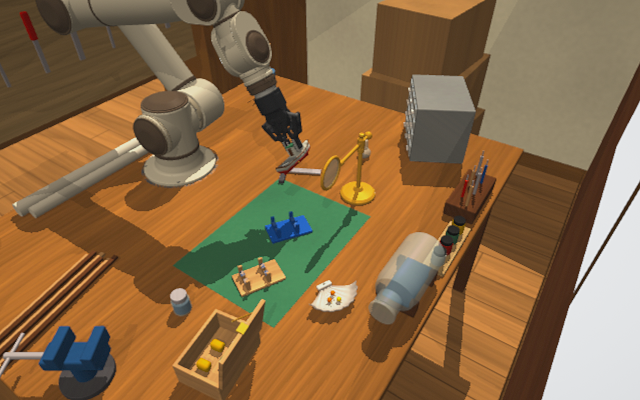

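View pics/d11f.png

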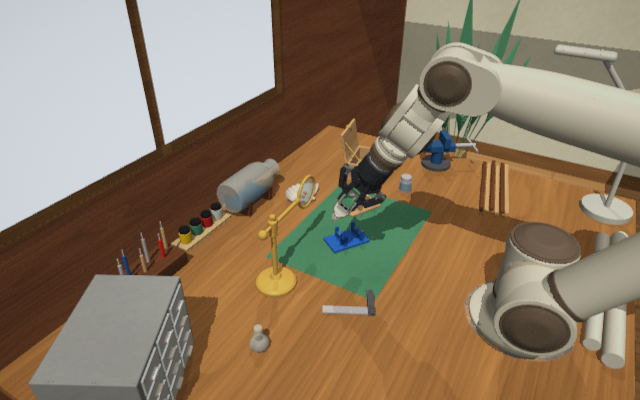

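The scene view shows the fitting at (268,297) in the crop, against (269,295) projected for the target. The arm is still and the magnifier is untouched, so I'm handing in.

```bash
python3 - <<'E'
from h import *
print(np.abs(status.get_obs()['qd']).max()); print(bot.job_done())
E
```

```text
0.08066514256004033
the job is handed in; nothing more can be done
None
```

I swung the magnifier out to its stop, lifted the boat by its wheelhouse, and handed the job in at about 15 s with the boat held in front of the lens. The moves can't tilt the tool directly. I got the 30° heel by driving the arm past its outward reach until the wrist tipped, and the tilt stayed when I brought the boat back.

**Last checks**
- **Angles:** the tool was tilted 29.9° and yawed 92.35°. The lens axis measured about 2.3°, so the boat should be broadside to well within a degree. Fits to the camera images put the boat within about 1.5° of that in heel and yaw, and within 1° of level bow to stern.
- **Fitting position:** in the scene camera the fitting was about 0.2 pixel (under 1 mm) from its target on the lens's centre line, 100 mm from the glass. That camera barely resolves the 100 mm distance, which rests mainly on the arm's pose.
- **Steadiness:** the arm was still, the grip steady, the boat clear of the magnifier, and nothing else on the desk looked moved.

**What disagreed or went wrong**
- **Camera disagreement:** before the last small correction, the scene and wrist cameras differed by about 5 mm on the fitting's height. I favoured the scene camera, so a few millimetres of error are possible.
- **Push on the stop:** I pushed the magnifier harder against its stop than I intended. The wrist force reached about 106 N against the 120 N limit, from the fingertips on the bar, and I backed off at once.

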